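# Make up two gift sets at the packing line

## Robot

A 6-joint arm with a two-finger parallel gripper is mounted at the origin on the work surface. World frame = base frame: x ahead of the robot, y to its left, z up, the work surface at z = 0. Lengths are in m, angles in rad, forces in N, time in s.
With the tool pointing down it reaches from about 0.3 to 0.95 m from the base axis. Payload 3.1 kg.
Tool frame: the origin (TCP) lies at the very end of the fingers, on their centre line; the grasp point (between the pads) lies 19 mm behind it (ctrl.hold_point_z is the z of the grasp point in the tool frame, in m); z points along the fingers, y is the direction in which the jaws open and shut (so a half turn about z gives the same grasp; the last joint's range is limited). The gripper opens to 85 mm and grips with 20 to 120 N. Pads are 22 mm wide; open, the fingers measure 114 mm over their backs; the gripper's body (76 mm by 85 mm) begins 54 mm behind the grasp point. The pads swing forward as they close: fully open they stand 13 mm farther back than shut.
Start: joints at [1.154, 0.308, 1.634, -0, 1.2, -0.07], TCP at [0.212, 0.588, 0.231] pointing down, gripper open.
Joint ranges: [-3.06, 3.06], [-0.79, 1.96], [0.05, 2.63], [-1.19, 4.34], [0.05, 2.64], [-2.94, 2.94]. Speed limits (rad/s): [2.79, 2.79, 3.14, 3.14, 3.14, 3.14].

## Interface

Orientations are given as [roll, pitch, yaw] about the fixed x, y, z axes, in that order (R = Rz(yaw) Ry(pitch) Rx(roll)).
In Python, from bench import ctrl gives the robot as it stands.
- The arm moves only by the tool carry_out, never from a script. Its argument "motion" is a list that holds one entry, the list of rows, each a list of 5 numbers: the shift along the tool's x, y, z in m, then the turn about the tool's z in rad, then the opening, from 0 (shut) to 1 (fully open). A call has 1 to 5 rows; each row shifts and turns the pose as measured when the row begins, along the tool's axes as they then stand; what a row does not reach is not made up. A row lasts 1/12 s, in which the tool goes at most 41.7 mm and 7.16 degrees, less where a joint would pass 70% of its speed; a pose out of reach is approached as far as the arm can. A call is refused whole if a number of a shift passes 0.0417 or a number of a turn 0.125, either way. A call with a gripper value outside its range is refused whole. The fingers move at their own pace and stop on an object; the grip force is fixed at half the most. Time passes only in rows, so rows that do not move let the fingers close. It gives the time, the measured TCP pose, the force and the opening at its end, in the units of the state.
- ctrl.read_state(): the state, without advancing time (a new reading comes with each control period).
- ctrl.capture(name): name is "scene" or "top" or "wrist"; returns a dict with "image" (480x640x3 uint8, red, green, blue), "range_z" (480x640 float32, m along the optical axis (not along the pixel's ray), 0 where there is no reading), "fx", "fy", "cx", "cy" (pixels), "R" (3x3) and "t" (3): a world point X has camera coordinates R X + t; the wrist camera has in their place "mount" (4x4, takes a point from camera to tool coordinates, whose origin is the TCP and whose axes are the flange's). Camera axes: x right, y down, z forward; pixel columns grow to the right and rows downward; lengths in m; the calibration is good to about 2 mm. The wrist camera is an equidistant fisheye: a pixel r from the principal point sees the ray r / f radians off the axis. A picture is of the moment at which its call begins: read the wrist's pose just before it.
- ctrl.close_job(): hands the job in, once; it reports no verdict.
The state is a dict: "time_s": time; "joint_positions": joint angles; "qd": joint speeds; "joint_efforts": joint torques, N m; "eef_pos": TCP position; "tool_rot": TCP orientation; "contact_force": force on the tool from outside, world axes, zero at the start; "ft_torque": the same for the moment, N m; "gripper_width": opening from 0.0 (shut) to 1.0 (fully open).
Only numpy, scipy, OpenCV 4.12 (cv2) and the standard library are available. Lean on these libraries where they do the work, as an engineer would, in place of code of your own. Each camera call takes 0.05 s, during which the arm holds its last target.

## Task

Make up the two gift sets on the roller track: the tray with two round pockets gets the amber sauce bottle out of the middle of the packed blue crate and the flat tin, and the tray with the rectangular pocket gets the carton and the tall slim can, each in the pocket made to its size. Stand every piece upright and fully down in its pocket; do not drop anything or tip it over.

Things in the scene. Friction and masses are not known exactly. Their poses are not given: they have to be found in the camera images.
- bottle_center (a point): amber glass sauce bottle, paper band, black cap, 150 mm tall, upright in the middle of the blue crate, eight jars touching it all round. Body 57 mm diameter up to 85 mm, then a shoulder to a 27 mm neck; the cap, 30 mm diameter, is the top 22 mm. It overtops the jars by 80 mm: take it by the cap. 0.26 kg. Point: its centre, 75 mm above its base; z up.
- tin_center (a point): flat round food tin, 68 mm diameter, 48 mm high, paper band, ring pull on a bright lid, standing alone on the bench before the roller track. 0.22 kg. Point: its centre, 24 mm above its base; z up. Grip its upper half so that the fingers clear the tray; fingers closing along the track when it is picked, and across the tray when it is set in, keep the gripper clear of the crate and the bottle.
- can_center (a point): tall slim can, 53 mm diameter, 90 mm high, grey sleeve, bright metal ends, standing alone on the bench before the roller track. 0.20 kg. Point: its centre, 45 mm above its base; z up.
- carton_center (a point): upright cardboard carton with a paper band, 40 mm (its x) by 60 mm (its y), 110 mm high, standing alone on the bench before the roller track, turned by chance. 0.12 kg. Point: its centre, 55 mm above its base; x across the 40 mm, y along the 60 mm, z up. Gripped in its upper half, the gripper clears the crate.
- tray_round: kraft tray, light insert with two round pockets. 112 mm across (its x), 196 mm long (its y), 20 mm high, fixed on the rollers. Origin: centre of its underside; z up. Top flat; pockets 12 mm deep, floors 8 mm above the origin, 7 mm to spare all round their thing. Larger pocket (82 mm diameter, flat tin) centred at x 0, y -43 mm; smaller (71 mm, bottle) at x 0, y +48.5 mm.
- tray_mixed: kraft tray, light insert with one round, one rectangular pocket. 112 mm across (its x), 196 mm long (its y), 20 mm high, fixed on the rollers. Origin: centre of its underside; z up. Top flat; pockets 12 mm deep, floors 8 mm above the origin, 7 mm to spare all round their thing. Round pocket (67 mm, tall can) centred at x 0, y -50.5 mm; rectangular (54 mm in x, 74 mm in y, carton) at x 0, y +47 mm.
- crate: light blue plastic crate with slotted sides, fixed on the rollers (47 mm above the bench), 188 mm square (200 over its lip), 65 mm high, floor 5 mm thick. Holds a tight 3 by 3 pack: the bottle in the middle, eight jars (58 mm diameter, tops 75 mm above the crate's underside). Origin: centre of its underside; z up.

How it is judged:
By the outcome, as a careful person would: the job done as asked, in the order asked, and still so for the second after the job is handed in, with the robot touching nothing.
It also fails if it takes over 115 s, if anything falls off the work surface, if the arm or the gripper's body presses on something with over 40 N, if the wrist force passes 120 N, or if a joint passes its speed limit or range.

## Working session

There is one attempt and no reset: what is moved stays moved. The work goes in short steps, Python scripts to look and compute and a tool call to move; the robot and the scene stay as the last step left them, time stands still between calls to the robot, and variables do not carry over. Pictures are saved under pics/ and viewed, and the job is handed in when it is done.

Besides the shell and the picture viewer there is one more tool, called as name(argument=value, ...), one argument or row to a line, values as JSON. carry_out: Moves the arm, as the interface text tells. Its arguments: {"type":"object","properties":{"motion":{"type":"array"}},"required":["motion"]}

```bash
ls; mkdir -p pics; python3 - <<'E'
from bench import ctrl
import cv2,numpy as np
print(ctrl.read_state())
for n in ["scene","top","wrist"]:
    c=ctrl.capture(n); cv2.imwrite(f"pics/{n}0.png",c["image"][:,:,::-1])
    print(n,{k:v for k,v in c.items() if k not in("image","range_z")}, (c["range_z"]>0).mean())
    np.save(f"{n}0.npy",c["range_z"])
E
```

```text
pics
{'time_s': 0.0, 'joint_positions': array([ 1.15429641e+00,  3.09003348e-01,  1.63520358e+00,  8.59306905e-06,
        1.19966730e+00, -6.97158550e-02]), 'qd': array([ 0.00010693, -0.00022093, -0.0008968 ,  0.00259924,  0.00079074,
       -0.00038097]), 'joint_efforts': array([ 6.93483089e-04, -4.15254986e+01, -2.76663870e+01, -1.72157579e-04,
        1.01437190e-02, -3.69708744e-06]), 'eef_pos': array([0.21212216, 0.58703104, 0.23003998]), 'tool_rot': array([-3.13931718e+00, -1.66914343e-04,  2.79480528e+00]), 'contact_force': array([ 0.09179571, -1.22244407, -0.24332582]), 'ft_torque': array([-0.00719003,  0.03108594, -0.00259224]), 'gripper_width': 0.9980874641510964}
scene {'fx': 554.8510577702932, 'fy': 554.8510577702932, 'cx': 315.6971506231368, 'cy': 244.22348862059408, 'R': array([[-0.40464279,  0.91431519, -0.01708651],
       [ 0.65726552,  0.27778933, -0.70059626],
       [-0.63581936, -0.2947216 , -0.7133533 ]]), 't': array([ 0.18029262, -0.24521832,  1.55290171])} 0.9958951822916666
top {'fx': 617.6024182357675, 'fy': 617.6024182357675, 'cx': 319.83715017620625, 'cy': 237.17807623749565, 'R': array([[ 0.028271  , -0.9995395 ,  0.01102432],
       [-0.99264959, -0.02937104, -0.11740588],
       [ 0.11767561, -0.0076241 , -0.99302282]]), 't': array([-0.01440139,  0.49953118,  1.09373036])} 0.9959635416666667
wrist {'fx': 371.64829954431775, 'fy': 371.64829954431775, 'cx': 321.2199583489937, 'cy': 239.77191925071827, 'mount': array([[-2.41847664e-04, -9.57152507e-01, -2.89584220e-01,
         7.30111358e-02],
       [ 9.99999913e-01, -3.29518147e-04,  2.53989936e-04,
         1.52282709e-04],
       [-3.38530360e-04, -2.89584133e-01,  9.57152504e-01,
        -1.41908634e-01],
       [ 0.00000000e+00,  0.00000000e+00,  0.00000000e+00,
         1.00000000e+00]])} 0.9939908854166667
```

View pics/scene0.png

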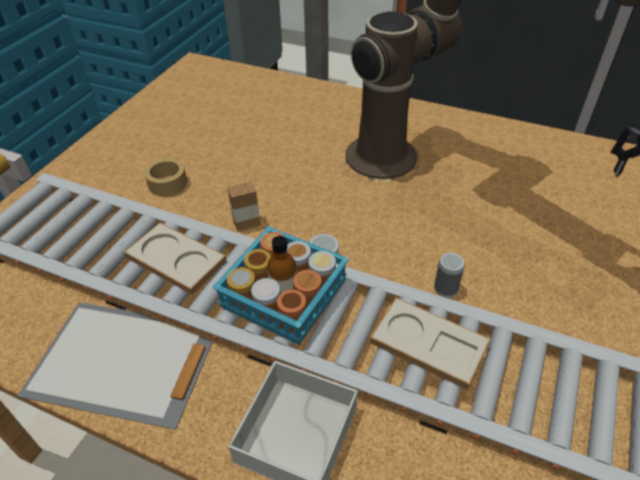

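View pics/top0.png

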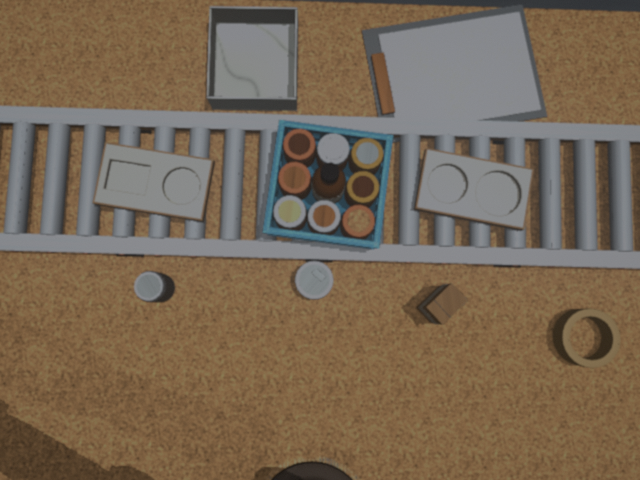

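View pics/wrist0.png

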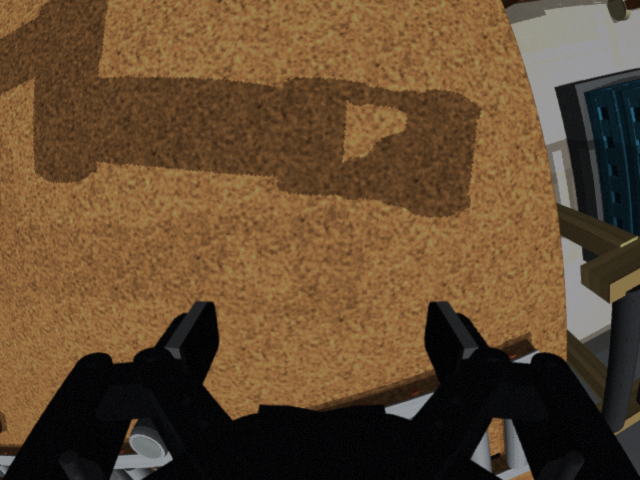

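```bash
cat > h.py <<'E'
from bench import ctrl
import cv2,numpy as np
def cap(n,f=None):
    c=ctrl.capture(n)
    if f: cv2.imwrite(f"pics/{f}.png",c["image"][:,:,::-1])
    return c
def cloud(c):
    v,u=np.mgrid[0:480,0:640]; z=c["range_z"]
    P=np.dstack([(u-c["cx"])/c["fx"]*z,(v-c["cy"])/c["fy"]*z,z])
    W=(P-c["t"])@c["R"]; W[z==0]=np.nan
    return W
def ray(c,u,v,z):
    d=np.array([(u-c["cx"])/c["fx"],(v-c["cy"])/c["fy"],1.])@c["R"]; o=-c["R"].T@c["t"]
    return o+d*(z-o[2])/d[2]
def tri(ca,pa,cb,pb):
    A=[];b=[]
    for c,p in((ca,pa),(cb,pb)):
        d=np.array([(p[0]-c["cx"])/c["fx"],(p[1]-c["cy"])/c["fy"],1.])@c["R"]; d/=np.linalg.norm(d)
        o=-c["R"].T@c["t"]; M=np.eye(3)-np.outer(d,d); A.append(M); b.append(M@o)
    x=np.linalg.solve(sum(A),sum(b)); return x
E
python3 - <<'E'
from h import *
t=cap("top");s=cap("scene")
W=cloud(t);V=cloud(s)
for nm,u,v in [("can",149,286),("tin",312,280),("carton",449,302),("cap",329,172),("trR flat",474,200),("trM flat",154,190),("pocketR",447,183),("pocketRb",497,193),("pM",181,186),("pMrect",127,178),("jar",289,212),("bench",250,380),("rim",400,0+250)]:
    print(nm,W[v,u].round(4))
print("scene")
for nm,u,v in [("can",452,262),("cap",280,244),("carton",242,190),("tin",322,242),("bench",300,180)]:
    print(nm,V[v,u].round(4))
img=cv2.resize(t["image"][100:340,80:620],None,fx=1.48,fy=1.48,interpolation=cv2.INTER_CUBIC)
cv2.imwrite("pics/topzoom.png",img[:,:,::-1])
E
```

```text
can [0.4004 0.2875 0.0929]
tin [0.4207 0.0119 0.0478]
carton [ 0.3876 -0.2189  0.1066]
cap [ 0.5816 -0.01    0.2033]
trR flat [ 0.5702 -0.2718  0.0651]
trM flat [0.5705 0.2957 0.0677]
pocketR [ 0.6015 -0.2256  0.0556]
pocketRb [ 0.5862 -0.316   0.0547]
pM [0.5818 0.2516 0.0537]
pMrect [0.5937 0.3493 0.0527]
jar [0.5292 0.0535 0.125 ]
bench [ 0.2381  0.1196 -0.0043]
rim [ 0.4794 -0.1446  0.041 ]
scene
can [0.4052 0.291  0.0932]
cap [ 0.5882 -0.0062  0.2   ]
carton [ 0.3881 -0.2107  0.1104]
tin [0.4127 0.0019 0.0452]
bench [ 0.1791 -0.164  -0.0012]
```

View pics/topzoom.png

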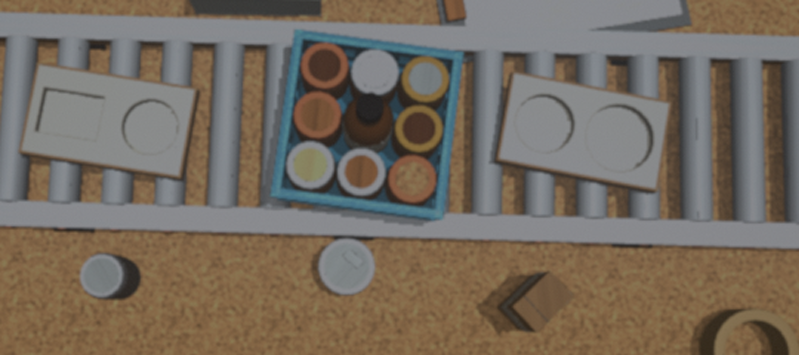

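```bash
cat > m.py <<'E'
from h import *
def comps(c,box,cond,W):
    m=np.zeros((480,640),np.uint8); x0,x1,y0,y1=box
    with np.errstate(invalid='ignore'):
        m[(W[...,0]>x0)&(W[...,0]<x1)&(W[...,1]>y0)&(W[...,1]<y1)&cond]=255
    cs,_=cv2.findContours(m,cv2.RETR_EXTERNAL,cv2.CHAIN_APPROX_NONE)
    return max(cs,key=cv2.contourArea)[:,0,:],m
def planar(c,ct,z): return np.array([ray(c,u,v,z)[:2] for u,v in ct])
E
python3 - <<'E'
from m import *
for n in("top","scene"):
    c=cap(n);W=cloud(c);Z=W[...,2]
    print("==",n)
    boxes=dict(trayR=(.48,.70,-.40,-.14,.058,.08),trayM=(.48,.70,.16,.42,.058,.08),tin=(.35,.475,-.06,.08,.035,.06),can=(.34,.46,.23,.34,.080,.105),carton=(.32,.45,-.28,-.15,.095,.125),cap=(.54,.64,-.06,.05,.185,.22),jars=(.46,.70,-.14,.12,.112,.135))
    for k,b in boxes.items():
        cond=(Z>b[4])&(Z<b[5])
        ct,m=comps(c,b[:4],cond,W)
        zz=Z[m>0]; zt=np.median(zz)
        if k!='jars': 
            mm=np.zeros_like(m);cv2.drawContours(mm,[ct[:,None]],-1,255,-1); zt=np.median(Z[(mm>0)&(m>0)])
        p=planar(c,ct,zt).astype(np.float32)
        r=cv2.minAreaRect(p*1000); e=cv2.minEnclosingCircle(p*1000)
        print(k,len(zz),"z",round(float(zt)*1000,1),"rect",np.round(r[0],1),np.round(r[1],1),round(r[2],1),"circ",np.round(e[0],1),round(e[1],1))
E
```

```text
== top
trayR 4337 z 66.2 rect [ 590.3 -270.8] [197.6 114.2] 80.5 circ [ 590.9 -271.2] 113.0
trayM 4874 z 66.4 rect [586.3 298.7] [198.2 113.2] 82.5 circ [586.2 298.6] 113.1
tin 1843 z 47.8 rect [420.9   9.2] [66.5 66.4] 46.8 circ [420.9   9.3] 34.0
can 754 z 89.5 rect [400.6 288.4] [51.2 50.9] 3.3 circ [400.3 288.3] 26.7
carton 916 z 109.3 rect [ 384.7 -212.8] [41.6 61.9] 44.5 circ [ 384.4 -213.2] 36.0
cap 307 z 201.3 rect [581.3 -10. ] [30.2 28.1] 1.6 circ [581.3 -10. ] 15.8
jars 7754 z 121.3 rect [622.2  43.9] [ 54.1 123.3] 83.9 circ [622.2  41.7] 61.9
== scene
trayR 2448 z 66.4 rect [ 593.8 -269.8] [204.6 117.6] 80.3 circ [ 593.3 -269.5] 115.8
trayM 4013 z 67.0 rect [590.9 298. ] [196.6 120.8] 82.5 circ [590.4 298.2] 113.9
tin 356 z 48.3 rect [410.1  12.6] [71.4 42.6] 83.9 circ [421.9  11.7] 36.2
can 436 z 89.9 rect [406.5 289.5] [58.7 52.8] 22.9 circ [407.2 287.9] 31.2
carton 412 z 108.8 rect [ 390.7 -210.4] [57.7 61.5] 44.1 circ [ 389.4 -211. ] 40.2
cap 231 z 200.7 rect [589.3  -8. ] [43.3 29.1] 31.7 circ [589.5  -7.9] 22.2
jars 4829 z 121.5 rect [590.6  -6.8] [196.7 196.5] 84.0 circ [591.6  -2.6] 134.7
```

```bash
cat > go.py <<'E'
from h import *
import sys
from scipy.spatial.transform import Rotation as Ro
s=ctrl.read_state(); p=s["eef_pos"]; r=s["tool_rot"]; R=Ro.from_euler("xyz",r).as_matrix()
print("t",round(s["time_s"],2),"pos",(p*1000).round(1),"rpy deg",np.degrees(r).round(2),"q",np.degrees(s["joint_positions"]).round(0),"F",s["contact_force"].round(1),"w",round(s["gripper_width"],3))
if len(sys.argv)>3:
    x=np.array([float(a) for a in sys.argv[1:4]])/1000
    d=R.T@(x-p)
    tl=""
    if len(sys.argv)>4:
        dy=(float(sys.argv[4])-np.degrees(r[2])+180)%360-180; tl="turn %.3f (%.1f rows)"%(-np.radians(dy),abs(np.radians(dy))/.125)
    print("tool shift mm",(d*1000).round(1),"norm rows %.1f"%(np.linalg.norm(d)/.0417),tl)
E
python3 go.py 582 -10 250; python3 - <<'E'
from m import *
c=cap("top");W=cloud(c);Z=W[...,2]
# pockets: dark below-top areas within tray
for nm,b in dict(Rb=(.55,.65,-.265,-.185),Rt=(.53,.64,-.37,-.268),Mc=(.53,.63,.20,.30),Mr=(.54,.645,.30,.395)).items():
    ct,m=comps(c,b,(Z<.0605)&(Z>.045),W); p=planar(c,ct,.0665).astype(np.float32)*1000
    print(nm,cv2.minAreaRect(p),cv2.minEnclosingCircle(p),np.median(Z[m>0]))
E
```

```text
t 0.35 pos [212.4 587.6 231. ] rpy deg [-179.97   -0.    160.13] q [66. 18. 94.  0. 69. -4.] F [0.  0.7 0.3] w 0.999
tool shift mm [-550.7 -436.4  -18.8] norm rows 16.9 
Rb ((598.3922119140625, -223.35488891601562), (67.04314422607422, 68.12088012695312), 1.7314960956573486) ((598.6588134765625, -223.46612548828125), 35.01448440551758) 0.05450626905637464
Rt ((583.38134765625, -313.1004638671875), (79.45381927490234, 78.68727111816406), 28.042078018188477) ((582.5294799804688, -312.5575256347656), 41.23681640625) 0.05458052558784284
Mc ((579.3663330078125, 248.75927734375), (65.08708190917969, 63.63439178466797), 2.9333741664886475) ((579.23388671875, 248.53553771972656), 33.54888153076172) 0.05464445617058735
Mr ((592.6477661132812, 345.4198913574219), (72.70320129394531, 53.384429931640625), 82.6494140625) ((592.3463134765625, 345.701171875), 43.82906723022461) 0.0546713747886377
```

carry_out(
  motion=[
    [[-0.028,-0.022,-0.002,0,1],[-0.028,-0.022,-0.002,0,1],[-0.028,-0.022,-0.002,0,1],[-0.028,-0.022,-0.002,0,1],[-0.028,-0.022,-0.002,0,1]],
  ],
)

```text
time_s: 0.82
eef_pos: [0.3059, 0.4381, 0.2402]
tool_rot: [3.138, -0.002, 2.806]
contact_force: [-0.2, 0.1, -0.1]
gripper_width: 1.002
```

carry_out(
  motion=[
    [[-0.028,-0.022,0,0,1],[-0.028,-0.022,0,0,1],[-0.028,-0.022,0,0,1],[-0.028,-0.022,0,0,1],[-0.028,-0.022,0,0,1]],
  ],
)

```text
time_s: 1.23
eef_pos: [0.4056, 0.2812, 0.2415]
tool_rot: [3.134, 0.001, 2.809]
contact_force: [0.1, 0.5, -0.6]
gripper_width: 0.997
```

carry_out(
  motion=[
    [[-0.028,-0.022,0,0,1],[-0.028,-0.022,0,0,1],[-0.028,-0.022,0,0,1],[-0.028,-0.022,0,0,1],[-0.028,-0.022,0,0,1]],
  ],
)

```text
time_s: 1.65
eef_pos: [0.5058, 0.1233, 0.2428]
tool_rot: [3.131, 0.005, 2.809]
contact_force: [1.1, 1.0, -0.3]
gripper_width: 1.002
```

```bash
python3 go.py 582 -10 250 160; python3 - <<'E'
from h import *
cap("wrist","w1")
E
```

```text
t 1.65 pos [505.8 123.3 242.8] rpy deg [179.37   0.26 160.94] q [  9.   5. 107.   0.  67. -62.] F [ 1.1  1.  -0.3] w 1.002
tool shift mm [-115.6 -101.1   -7.8] norm rows 3.7 turn 0.016 (0.1 rows)
```

View pics/w1.png

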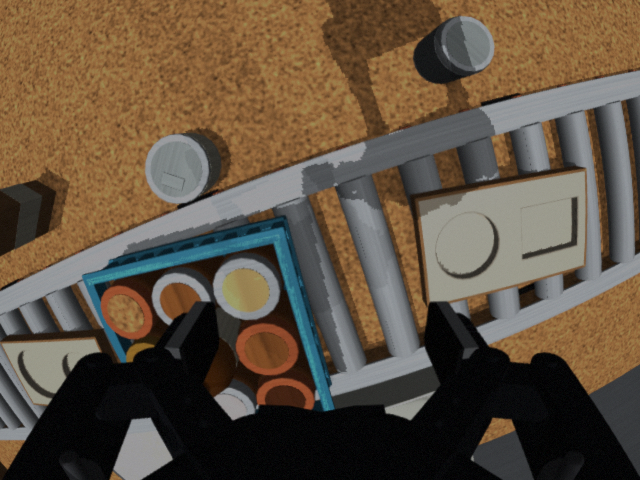

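carry_out(
  motion=[
    [[-0.029,-0.025,-0.002,0.016,1],[-0.029,-0.025,-0.002,0,1],[-0.029,-0.025,-0.002,0,1],[-0.029,-0.025,0,0,1],[0,0,0,0,1]],
  ],
)

```text
time_s: 2.12
eef_pos: [0.5858, -0.0192, 0.2502]
tool_rot: [3.133, 0.014, 2.786]
contact_force: [0.4, 0.1, 1.0]
gripper_width: 1.0
```

```bash
python3 go.py 582 -10 172 160; python3 - <<'E'
from h import *
cap("wrist","w2")
E
```

```text
t 2.12 pos [585.8 -19.2 250.2] rpy deg [179.53   0.81 159.64] q [ -6.  12.  99.   0.  69. -76.] F [0.4 0.1 1. ] w 1.0
tool shift mm [ 7.8  6.6 78.2] norm rows 1.9 turn -0.006 (0.1 rows)
```

View pics/w2.png

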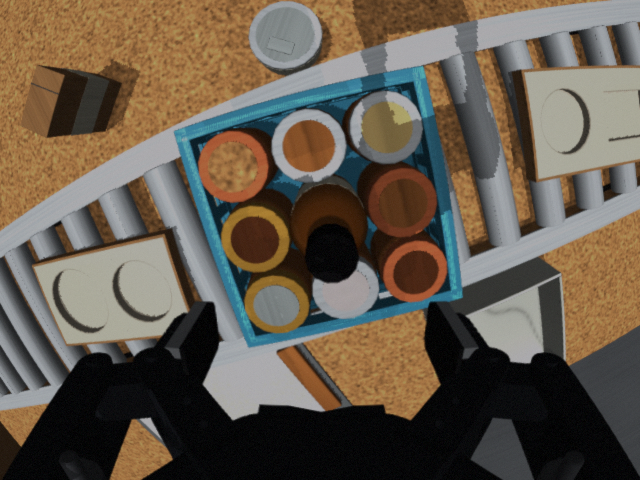

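```bash
cat >> m.py <<'E'
from scipy.spatial.transform import Rotation as Ro
def wcloud(f=None):
    s=ctrl.read_state(); c=cap("wrist",f)
    v,u=np.mgrid[0:480,0:640]; a=(u-c["cx"])/c["fx"]; b=(v-c["cy"])/c["fy"]; th=np.hypot(a,b); k=np.tan(th)/np.maximum(th,1e-9); z=c["range_z"].astype(float)
    P=np.dstack([a*k*z,b*k*z,z]); M=c["mount"]; T=P@M[:3,:3].T+M[:3,3]
    R=Ro.from_euler("xyz",s["tool_rot"]).as_matrix()
    W=T@R.T+s["eef_pos"]; W[z==0]=np.nan
    return c,W,s
def med(p): return np.nanmedian(p,0)
E
python3 - <<'E'
from m import *
for i in range(3):
    c,W,s=wcloud(); Z=W[...,2]; x,y=W[...,0],W[...,1]
    def top(nm,x0,x1,y0,y1,z0,z1):
        ct,m=comps(c,(x0,x1,y0,y1),(Z>z0)&(Z<z1),W)
        p=W[m>0]; r=cv2.minAreaRect((p[:,:2]*1000).astype(np.float32)); print(nm,len(p),(med(p)*1000).round(1),np.round(r[0],1),np.round(r[1],1),round(r[2],1))
    print(np.degrees(s["tool_rot"]).round(2),s["eef_pos"].round(4))
    top("cap",.54,.64,-.06,.05,.196,.21); top("tin",.36,.47,-.05,.08,.043,.06)
    top("carton",.32,.45,-.28,-.15,.105,.125); top("trayR",.48,.7,-.4,-.14,.06,.08)
E
```

```text
[179.43   0.63 159.64] [ 0.5842 -0.0166  0.2499]
cap 2179 [583.2 -11.7 201.1] [584.1 -11.9] [29.1 29.2] 59.1
tin 3958 [424.    7.9  47.6] [423.2   7.9] [67.1 66.8] 24.1
carton 2036 [ 387.  -213.   109.2] [ 386.3 -215.3] [42.5 60.6] 43.8
trayR 7705 [ 581.  -259.9   66. ] [ 592.5 -273.6] [198.8 113.8] 80.4
[179.39   0.51 159.73] [ 0.583  -0.0146  0.2496]
cap 2164 [583.  -11.5 201.2] [584.1 -11.8] [28.9 29.2] 58.6
tin 3969 [424.    7.8  47.7] [423.3   7.8] [67.1 66.7] 52.0
carton 2038 [ 387.2 -213.1  109.2] [ 386.4 -214.9] [42.2 60.4] 44.0
trayR 7627 [ 580.6 -260.    66. ] [ 592.5 -273.8] [199.  113.5] 80.6
[179.38   0.46 159.83] [ 0.5823 -0.0134  0.2494]
cap 2161 [583.1 -11.5 201.2] [583.7 -11.7] [29.2 29.3] 66.4
tin 3962 [424.1   7.8  47.7] [423.1   7.6] [67. 67.] 17.5
carton 2028 [ 387.1 -213.1  109.2] [ 386.5 -215.2] [43.6 60.7] 45.0
trayR 7584 [ 580.5 -260.    66. ] [ 592.4 -273.5] [198.7 113.1] 80.5
```

```bash
python3 go.py 583 -11 172 160
```

```text
t 2.32 pos [581.9 -12.6 249.3] rpy deg [179.38   0.44 159.91] q [ -6.  12.  99.   1.  69. -76.] F [-1.1 -1.3  0. ] w 0.997
tool shift mm [ 0.1  1.1 77.3] norm rows 1.9 turn -0.002 (0.0 rows)
```

carry_out(
  motion=[
    [[0,0.001,0.03,0,1],[0,0,0.025,0,1],[0,0,0.015,0,1],[0,0,0.006,0,1],[0,0,0,0,1]],
  ],
)

```text
time_s: 2.73
eef_pos: [0.5815, -0.0027, 0.1734]
tool_rot: [3.128, 0.011, 2.801]
contact_force: [-0.0, 0.6, 0.2]
gripper_width: 1.001
```

```bash
python3 go.py 583 -11 172 160
```

```text
t 2.73 pos [581.5  -2.7 173.4] rpy deg [179.23   0.61 160.46] q [ -5.  16. 103.   1.  60. -76.] F [-0.   0.6  0.2] w 1.001
tool shift mm [-4.2 -7.3  1.3] norm rows 0.2 turn 0.008 (0.1 rows)
```

carry_out(
  motion=[
    [[-0.004,-0.007,0.001,0,1],[0,0,0,0,1]],
  ],
)

```text
time_s: 2.9
eef_pos: [0.5824, -0.0088, 0.1729]
tool_rot: [3.128, 0.01, 2.805]
contact_force: [0.6, 0.0, 0.6]
gripper_width: 1.0
```

```bash
python3 go.py 583 -11 172 160;python3 - <<'E'
from m import *
print(ctrl.read_state()["qd"].round(3))
E
```

```text
t 2.9 pos [582.4  -8.8 172.9] rpy deg [179.23   0.59 160.69] q [ -5.  16. 103.   1.  60. -77.] F [0.6 0.  0.6] w 1.0
tool shift mm [-1.3 -1.9  0.9] norm rows 0.1 turn 0.012 (0.1 rows)
[ 0.037 -0.021 -0.002  0.031  0.017  0.014]
```

Good enough; close while trimming.

carry_out(
  motion=[
    [[-0.001,-0.002,0.001,0.01,1],[0,0,0,0,0],[0,0,0,0,0],[0,0,0,0,0],[0,0,0,0,0]],
  ],
)

```text
time_s: 3.32
eef_pos: [0.5857, -0.0117, 0.1766]
tool_rot: [3.126, 0.018, 2.793]
contact_force: [0.2, 0.3, -0.1]
gripper_width: 0.454
```

carry_out(
  motion=[
    [[0,0,0,0,0],[0,0,0,0,0],[0,0,0,0,0]],
  ],
)

```text
time_s: 3.57
eef_pos: [0.586, -0.0122, 0.1771]
tool_rot: [3.126, 0.019, 2.793]
contact_force: [0.2, -0.4, 0.5]
gripper_width: 0.334
```

```bash
python3 go.py 583 -11 172 160;python3 - <<'E'
from m import *
cap("wrist","w3")
E
```

```text
t 3.57 pos [586.  -12.2 177.1] rpy deg [179.11   1.08 160.  ] q [ -6.  16. 103.   1.  60. -76.] F [ 0.2 -0.4  0.5] w 0.334
tool shift mm [3.3 0.  5.1] norm rows 0.1 turn 0.000 (0.0 rows)
```

View pics/w3.png

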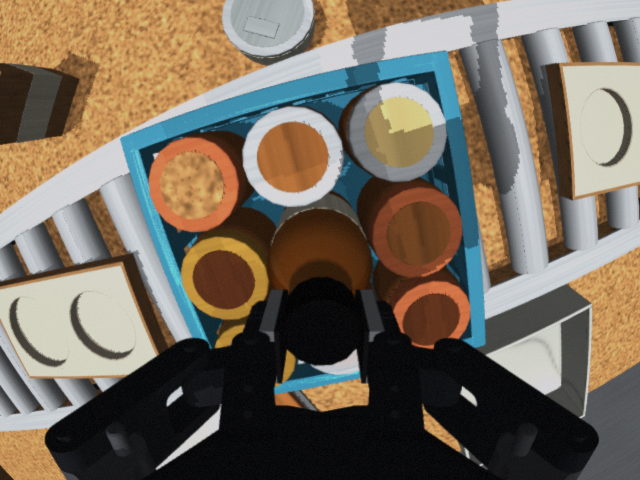

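```bash
python3 go.py 586 -12 287 160
```

```text
t 3.62 pos [586.  -12.2 177.1] rpy deg [179.11   1.08 160.  ] q [ -6.  16. 103.   1.  60. -76.] F [-0.5  0.6  0.2] w 0.331
tool shift mm [  -2.     1.9 -109.8] norm rows 2.6 turn 0.000 (0.0 rows)
```

carry_out(
  motion=[
    [[0,0,-0.006,0,0],[0,0,-0.012,0,0],[-0.0005,0.0005,-0.02,0,0],[-0.0005,0.0005,-0.025,0,0]],
  ],
)

```text
time_s: 3.95
eef_pos: [0.5818, -0.0118, 0.2344]
tool_rot: [3.129, 0.007, 2.793]
contact_force: [2.2, 1.0, -4.0]
gripper_width: 0.327
```

```bash
python3 go.py 586 -12 287 160;python3 - <<'E'
from m import *
cap("wrist","w4")
E
```

```text
t 3.95 pos [581.8 -11.8 234.4] rpy deg [179.28   0.41 160.  ] q [ -6.  12. 100.   1.  67. -76.] F [ 2.2  1.  -4. ] w 0.327
tool shift mm [ -4.4   1.9 -52.5] norm rows 1.3 turn 0.000 (0.0 rows)
```

View pics/w4.png

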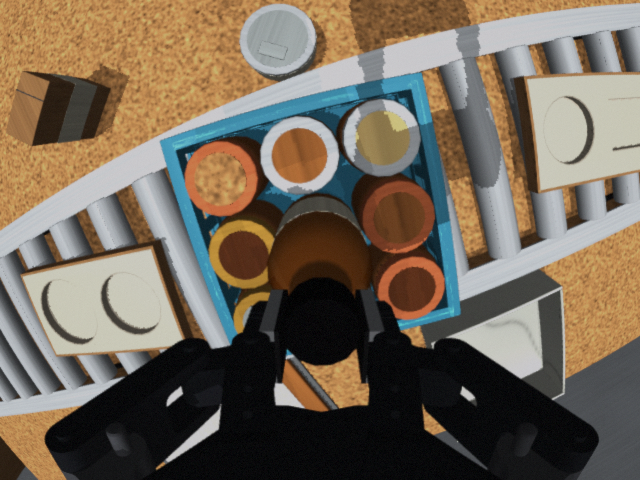

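carry_out(
  motion=[
    [[0,0,-0.022,0,0],[0,0,-0.022,0,0],[0,0,-0.01,0,0]],
  ],
)

```text
time_s: 4.25
eef_pos: [0.5827, -0.0122, 0.297]
tool_rot: [3.127, 0.014, 2.793]
contact_force: [0.1, -0.3, -2.4]
gripper_width: 0.33
```

```bash
python3 go.py 599 -224 290 160;python3 - <<'E'
from m import *
cap("scene","s4")
E
```

```text
t 4.25 pos [582.7 -12.2 297. ] rpy deg [179.18   0.79 160.01] q [ -6.   9.  96.   1.  74. -76.] F [ 0.1 -0.3 -2.4] w 0.33
tool shift mm [ -87.6 -193.6    5.4] norm rows 5.1 turn 0.000 (0.0 rows)
```

View pics/s4.png

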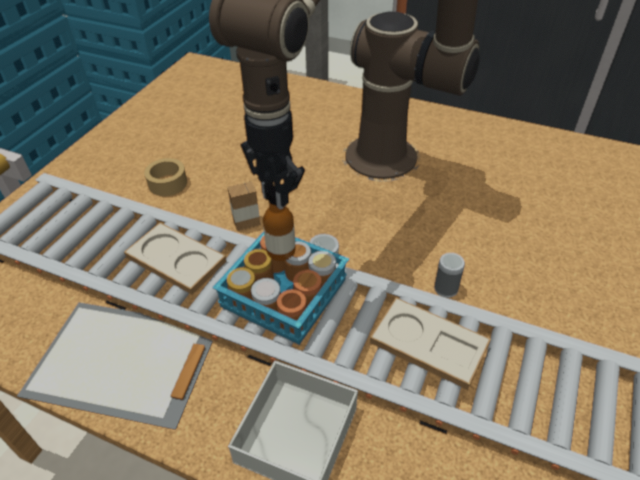

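carry_out(
  motion=[
    [[-0.01,-0.02,0,0,0],[-0.017,-0.037,0,0,0],[-0.017,-0.037,0,0,0],[-0.017,-0.037,0,0,0],[-0.013,-0.03,0,0,0]],
  ],
)

```text
time_s: 4.72
eef_pos: [0.5979, -0.1849, 0.2942]
tool_rot: [3.121, 0.013, 2.806]
contact_force: [1.2, -0.5, -3.1]
gripper_width: 0.329
```

carry_out(
  motion=[
    [[-0.008,-0.02,0,0,0],[-0.004,-0.01,0,0,0]],
  ],
)

```text
time_s: 4.88
eef_pos: [0.5977, -0.2234, 0.2902]
tool_rot: [3.123, 0.009, 2.802]
contact_force: [0.6, -0.1, -2.3]
gripper_width: 0.33
```

```bash
python3 go.py 602 -225 235 160; python3 - <<'E'
from m import *
cap("scene");cap("scene","s5")
E
python3 go.py 602 -225 235 160
```

```text
t 4.88 pos [ 597.7 -223.4  290.2] rpy deg [178.94   0.53 160.55] q [-25.  16.  89.   1.  75. -96.] F [ 0.6 -0.1 -2.3] w 0.33
tool shift mm [-4.  -1.2 55.2] norm rows 1.3 turn 0.010 (0.1 rows)
t 4.98 pos [ 597.6 -222.1  290. ] rpy deg [178.88   0.47 160.52] q [-25.  16.  89.   1.  75. -96.] F [-0.6  0.6 -3. ] w 0.329
tool shift mm [-4.7 -2.3 55. ] norm rows 1.3 turn 0.009 (0.1 rows)
```

View pics/s5.png

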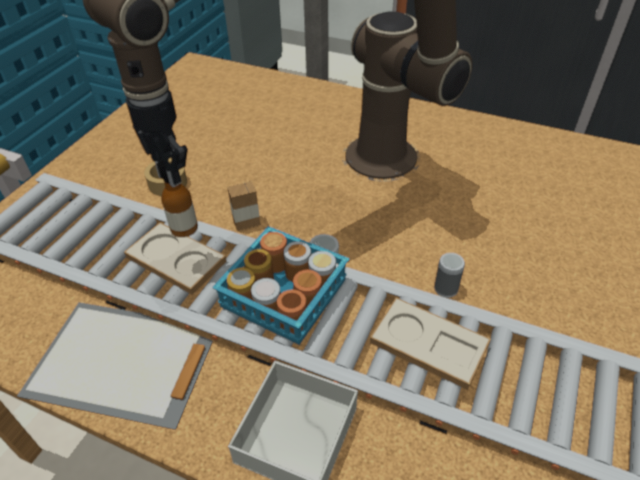

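carry_out(
  motion=[
    [[-0.003,-0.001,0.02,0.01,0],[-0.001,-0.001,0.03,0,0],[0,0,0.025,0,0],[0,0,0.01,0,0],[0,0,0.003,0,0]],
  ],
)

```text
time_s: 5.4
eef_pos: [0.6033, -0.217, 0.2]
tool_rot: [3.116, 0.008, 2.793]
contact_force: [0.5, 0.6, -2.0]
gripper_width: 0.332
```

```bash
python3 - <<'E'
from m import *
cap("scene");cap("top","t6");cap("wrist","w6"); c=cap("scene")
cv2.imwrite("pics/s6.png",cv2.resize(c["image"][150:350,80:280],None,fx=3,fy=3)[:,:,::-1])
E
python3 go.py 602 -225 200 160
```

```text
t 5.6 pos [ 605.6 -219.   204.1] rpy deg [178.6    0.9  160.02] q [-24.  21.  93.   2.  66. -95.] F [ 0.3  0.2 -2.6] w 0.331
tool shift mm [ 1.4 -7.   3.9] norm rows 0.2 turn 0.000 (0.0 rows)
```

View pics/w6.png

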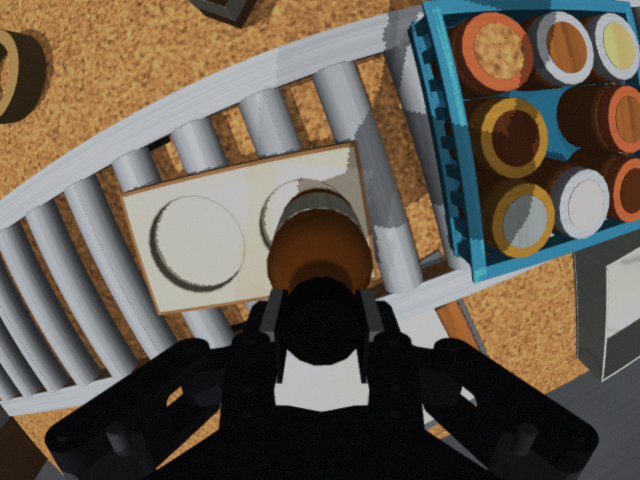

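View pics/s6.png

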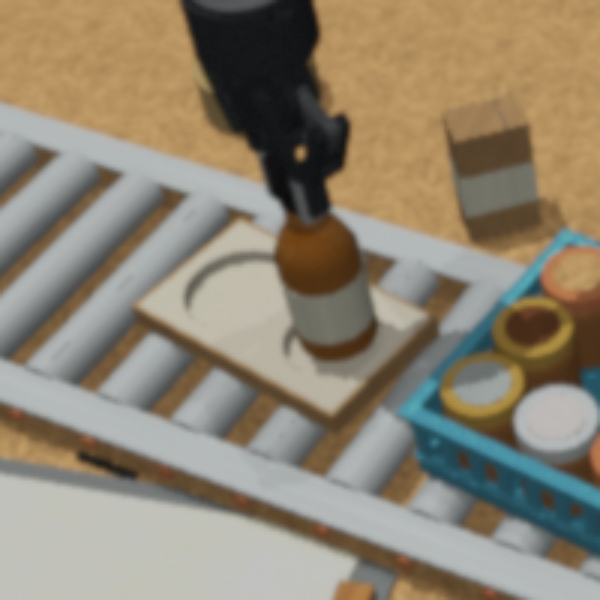

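carry_out(
  motion=[
    [[0.001,-0.005,0.002,0,0],[0,-0.003,0.004,0,0]],
  ],
)

```text
time_s: 5.77
eef_pos: [0.6049, -0.2267, 0.2024]
tool_rot: [3.118, 0.024, 2.795]
contact_force: [0.7, 0.7, -2.2]
gripper_width: 0.329
```

```bash
python3 - <<'E'
from m import *
cap("top");cap("wrist","w7")
E
python3 go.py 602 -225 181 160
```

```text
t 5.87 pos [ 604.3 -226.8  201.3] rpy deg [178.6    1.27 160.05] q [-25.  21.  93.   2.  65. -96.] F [-1.1 -0.  -2.1] w 0.33
tool shift mm [ 3.2  0.4 20.2] norm rows 0.5 turn 0.001 (0.0 rows)
```

View pics/w7.png

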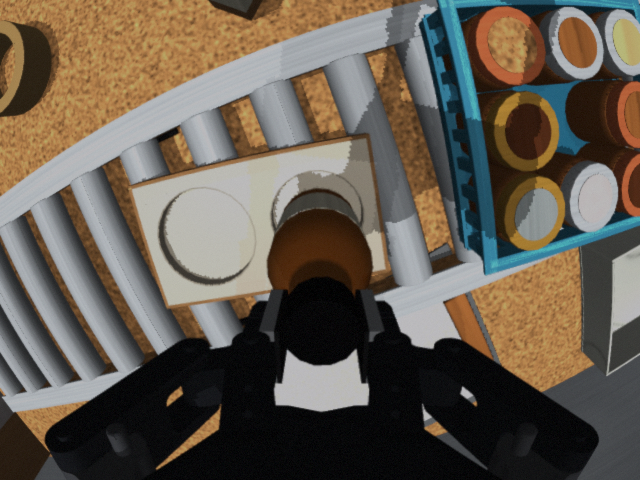

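carry_out(
  motion=[
    [[0.002,0,0.006,0,0],[0.001,0,0.006,0,0],[0,0,0.004,0,0]],
  ],
)

```text
time_s: 6.12
eef_pos: [0.6028, -0.2268, 0.1866]
tool_rot: [3.117, 0.027, 2.792]
contact_force: [-0.3, 0.4, -4.8]
gripper_width: 0.331
```

```bash
python3 - <<'E'
from m import *
cap("top");cap("wrist","w8");c=cap("scene")
cv2.imwrite("pics/s8.png",cv2.resize(c["image"][150:350,80:280],None,fx=3,fy=3)[:,:,::-1])
E
python3 go.py 602 -225 181 160
```

```text
t 6.27 pos [ 602.6 -226.5  186.2] rpy deg [178.61   1.44 159.98] q [-25.  21.  94.   2.  63. -96.] F [ 0.2  0.1 -4.1] w 0.335
tool shift mm [1.2 1.1 5.2] norm rows 0.1 turn -0.000 (0.0 rows)
```

View pics/s8.png

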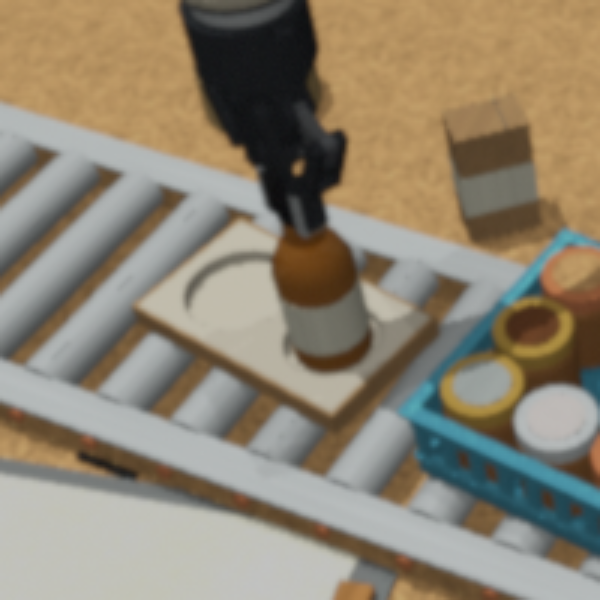

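carry_out(
  motion=[
    [[0.001,0.001,0.003,0,0],[0,0,0.002,0,0]],
  ],
)

```text
time_s: 6.43
eef_pos: [0.6026, -0.2252, 0.1814]
tool_rot: [3.117, 0.026, 2.792]
contact_force: [-0.4, -1.0, -3.5]
gripper_width: 0.327
```

```bash
python3 - <<'E'
from m import *
cap("top");cap("wrist","w9")
E
python3 go.py 602 -225 180 160
```

```text
t 6.53 pos [ 602.7 -225.4  181.3] rpy deg [178.61   1.51 159.98] q [-25.  22.  95.   2.  63. -96.] F [ 0.   0.1 -3.1] w 0.332
tool shift mm [0.8 0.1 1.3] norm rows 0.0 turn -0.000 (0.0 rows)
```

View pics/w9.png

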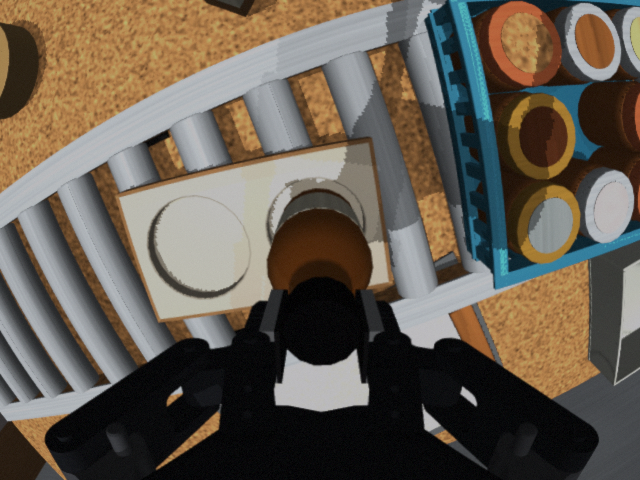

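One more millimetre, watching the force.

carry_out(
  motion=[
    [[0,0,0.002,0,0],[0,0,0.001,0,0]],
  ],
)

```text
time_s: 6.7
eef_pos: [0.6044, -0.2258, 0.1803]
tool_rot: [3.118, 0.03, 2.792]
contact_force: [-0.9, 0.8, 0.7]
gripper_width: 0.328
```

```bash
python3 - <<'E'
from m import *
cap("top")
for i in range(3): cap("top"); print(ctrl.read_state()["contact_force"].round(1))
E
python3 go.py 602 -225 180 160
```

```text
[0.1 0.2 2. ]
[-0.6 -0.2  1.5]
[-0.5  0.8  2.6]
t 6.9 pos [ 604.3 -225.8  180.3] rpy deg [178.62   1.73 159.98] q [-25.  22.  95.   2.  62. -96.] F [-0.5  0.8  2.6] w 0.329
tool shift mm [ 2.4 -0.   0.3] norm rows 0.1 turn -0.000 (0.0 rows)
```

carry_out(
  motion=[
    [[0,0,0,0,0.6],[0,0,0,0,1],[0,0,0,0,1],[0,0,0,0,1],[0,0,0,0,1]],
  ],
)

```text
time_s: 7.32
eef_pos: [0.605, -0.2262, 0.1809]
tool_rot: [3.118, 0.033, 2.792]
contact_force: [0.4, 0.4, -0.3]
gripper_width: 0.995
```

```bash
python3 - <<'E'
from m import *
cap("wrist","w10")
E
python3 go.py 600 -225 260 160
```

```text
t 7.37 pos [ 604.9 -226.2  180.9] rpy deg [178.63   1.86 159.98] q [-25.  22.  94.   2.  62. -96.] F [-0.5  0.4 -0.3] w 1.006
tool shift mm [  2.5   1.3 -79.2] norm rows 1.9 turn -0.000 (0.0 rows)
```

View pics/w10.png

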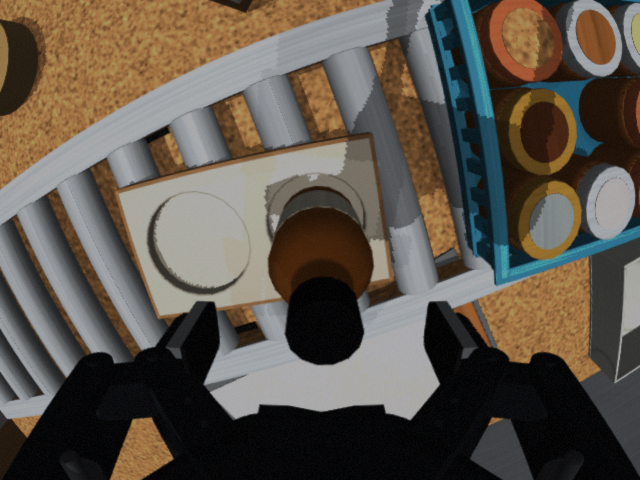

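carry_out(
  motion=[
    [[0,0,-0.02,0,1],[0.001,0,-0.035,0,1],[0.001,0,-0.035,0,1],[0,0,-0.02,0,1]],
  ],
)

```text
time_s: 7.7
eef_pos: [0.5938, -0.2245, 0.2844]
tool_rot: [3.116, 0.013, 2.792]
contact_force: [1.4, -0.1, 0.8]
gripper_width: 1.0
```

```bash
python3 go.py 422 8 250 0; python3 - <<'E'
from m import *
c=cap("top");W=cloud(c);Z=W[...,2]
for k,b in dict(cap=(.55,.65,-.27,-.18,.196,.215)).items():
    ct,m=comps(c,b[:4],(Z>b[4])&(Z<b[5]),W); p=planar(c,ct,.204).astype(np.float32)*1000
    print(k,np.median(Z[m>0]),cv2.minAreaRect(p))
c=cap("scene")
cv2.imwrite("pics/s10.png",cv2.resize(c["image"][150:350,80:280],None,fx=3,fy=3)[:,:,::-1])
E
python3 go.py 422 8 250 0
```

```text
t 7.7 pos [ 593.8 -224.5  284.4] rpy deg [178.53   0.75 159.98] q [-25.  16.  90.   2.  74. -96.] F [ 1.4 -0.1  0.8] w 1.0
tool shift mm [241.4 158.8  35.3] norm rows 7.0 turn 2.792 (22.3 rows)
cap 0.20399195278208027 ((603.5280151367188, -218.7812957763672), (20.747821807861328, 31.697818756103516), 59.95676803588867)
t 7.8 pos [ 595.6 -225.4  286.5] rpy deg [178.57   1.12 159.97] q [-25.  16.  90.   2.  74. -96.] F [-0.6 -0.5  0. ] w 1.001
tool shift mm [243.7 159.   35.8] norm rows 7.0 turn 2.792 (22.3 rows)
```

View pics/s10.png

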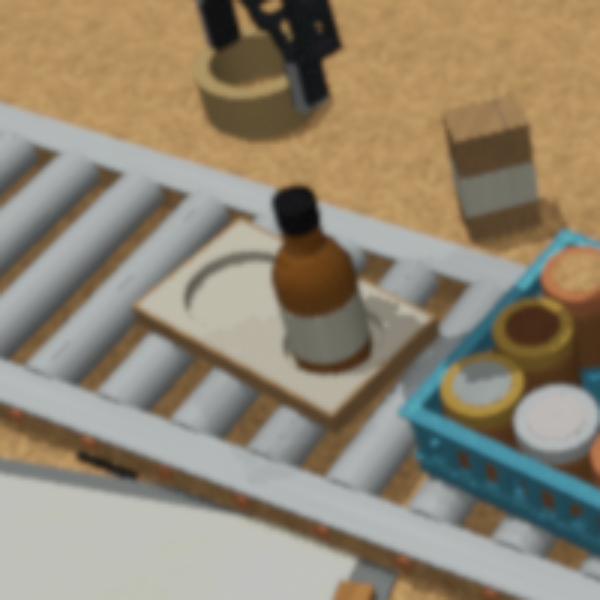

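carry_out(
  motion=[
    [[0.018,0.012,0,0,1],[0.034,0.022,0,0,1],[0.034,0.022,0.005,0.05,1],[0.034,0.022,0.01,0,1],[0.034,0.022,0.01,0,1]],
  ],
)

```text
time_s: 8.22
eef_pos: [0.4911, -0.0792, 0.2578]
tool_rot: [3.117, 0.026, 2.73]
contact_force: [0.7, 0.7, 0.5]
gripper_width: 1.002
```

carry_out(
  motion=[
    [[0.034,0.02,0.01,0,1],[0.025,0.016,0.01,0,1],[0.015,0.01,0.01,0,1],[0,0,0,0.12,1],[0,0,0,0.125,1]],
  ],
)

```text
time_s: 8.63
eef_pos: [0.4276, 0.002, 0.2155]
tool_rot: [3.118, 0.001, 2.483]
contact_force: [0.6, 0.6, 0.5]
gripper_width: 1.001
```

carry_out(
  motion=[
    [[0,0,0,0.125,1],[0,0,0,0.125,1],[0,0,0,0.125,1],[0,0,0,0.125,1],[0,0,0,0.125,1]],
  ],
)

```text
time_s: 9.05
eef_pos: [0.4204, 0.0044, 0.2073]
tool_rot: [3.134, -0.018, 1.856]
contact_force: [-0.5, 0.8, 0.9]
gripper_width: 1.003
```

carry_out(
  motion=[
    [[0,0,0,0.125,1],[0,0,0,0.125,1],[0,0,0,0.125,1],[0,0,0,0.125,1],[0,0,0,0.125,1]],
  ],
)

```text
time_s: 9.47
eef_pos: [0.415, 0.0051, 0.2001]
tool_rot: [-3.126, -0.016, 1.231]
contact_force: [-0.7, -0.4, -0.4]
gripper_width: 1.001
```

```bash
python3 go.py 422 8 200 0
```

```text
t 9.47 pos [415.    5.1 200.1] rpy deg [-179.13   -0.92   70.52] q [ -6.  -4. 122.   1.  63.  13.] F [-0.7 -0.4 -0.4] w 1.001
tool shift mm [5.1 5.7 0.1] norm rows 0.2 turn 1.231 (9.8 rows)
```

carry_out(
  motion=[
    [[0.001,0.001,0,0.125,1],[0.001,0.001,0,0.125,1],[0.001,0.001,0,0.125,1],[0,0,0,0.125,1],[0,0,0,0.125,1]],
  ],
)

```text
time_s: 9.88
eef_pos: [0.4137, 0.0071, 0.193]
tool_rot: [-3.113, 0.004, 0.606]
contact_force: [-0.1, -0.5, -0.5]
gripper_width: 1.002
```

carry_out(
  motion=[
    [[0,0,0,0.125,1],[0,0,0,0.125,1],[0,0,0,0.125,1],[0,0,0,0.125,1],[0,0,0,0.1,1]],
  ],
)

```text
time_s: 10.3
eef_pos: [0.4084, 0.0077, 0.186]
tool_rot: [-3.119, 0.03, 0.001]
contact_force: [-0.3, -0.5, -0.5]
gripper_width: 1.004
```

```bash
python3 - <<'E'
from m import *
cap("top");c,W,s=wcloud("w11"); Z=W[...,2]
ct,m=comps(c,(.34,.48,-.06,.09),(Z>.043)&(Z<.06),W); p=W[m>0]; print((med(p)*1000).round(1),cv2.minAreaRect((p[:,:2]*1000).astype(np.float32)))
c=cap("top");W=cloud(c);Z=W[...,2]
E
python3 go.py 422 8 12 0
```

```text
[424.1   7.9  47.6] ((422.83026123046875, 7.707969665527344), (66.73394012451172, 66.12422180175781), 1.8475463390350342)
t 10.45 pos [408.5   7.7 186.3] rpy deg [-178.7     1.72    0.52] q [ -6.  -3. 122.   1.  62.  83.] F [-0.3  0.2 -0.2] w 0.999
tool shift mm [ 18.7   3.8 173.8] norm rows 4.2 turn 0.009 (0.1 rows)
```

View pics/w11.png

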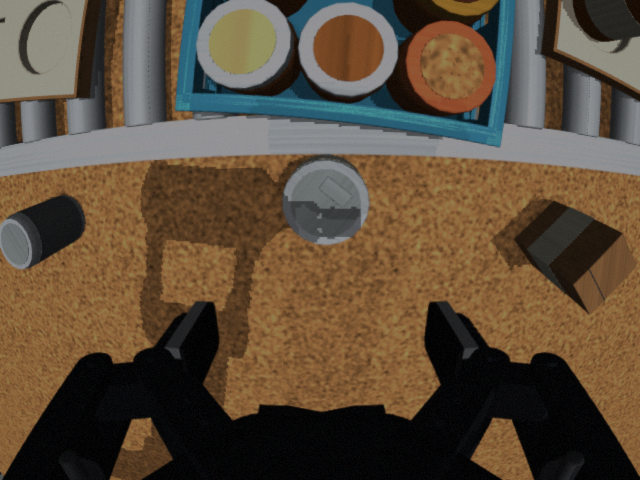

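carry_out(
  motion=[
    [[0.006,0.002,-0.04,0,1],[0.006,0.002,-0.04,0,1],[0.006,0.002,-0.04,0,1],[0,0,-0.04,0,1]],
  ],
)

```text
time_s: 10.78
eef_pos: [0.4223, -0.0007, 0.3361]
tool_rot: [-3.114, 0.062, 0.022]
contact_force: [1.0, -0.9, 0.4]
gripper_width: 1.0
```

```bash
python3 - <<'E'
from m import *
for i in range(3): cap("top")
E
python3 go.py 422.5 8 12 0
```

```text
t 10.93 pos [424.9  -0.9 339. ] rpy deg [-178.51    3.      1.22] q [ -7.  -8. 109.   1.  82.  82.] F [-0.5  0.6 -0.5] w 1.0
tool shift mm [ 14.9  -0.4 326.8] norm rows 7.8 turn 0.021 (0.2 rows)
```

carry_out(
  motion=[
    [[0.001,0,0.02,0,1],[0.001,0,0.03,0,1],[0.001,0,0.03,0,1],[0.001,0,0.03,0,1],[0.001,0,0.03,0,1]],
  ],
)

```text
time_s: 11.35
eef_pos: [0.426, 0.0025, 0.1968]
tool_rot: [-3.117, 0.039, 0.032]
contact_force: [-0.1, 0.1, 0.0]
gripper_width: 1.0
```

```bash
python3 - <<'E'
from m import *
for i in range(2): cap("top")
E
python3 go.py 422.5 8 12 0
```

```text
t 11.45 pos [420.6   3.  192.6] rpy deg [-178.48    3.03    1.79] q [ -6.  -1. 120.   1.  64.  81.] F [-1.3  0.3 -0.3] w 1.0
tool shift mm [ 1.160e+01 -1.000e-01  1.804e+02] norm rows 4.3 turn 0.031 (0.2 rows)
```

carry_out(
  motion=[
    [[0,0,0,0,1]],
  ],
)

```text
time_s: 11.53
eef_pos: [0.4199, 0.0031, 0.192]
tool_rot: [-3.115, 0.055, 0.032]
contact_force: [0.7, 0.7, 0.6]
gripper_width: 1.001
```

carry_out(
  motion=[
    [[0,0,0,0,1]],
  ],
)

```text
time_s: 11.62
eef_pos: [0.4191, 0.0033, 0.1917]
tool_rot: [-3.114, 0.057, 0.033]
contact_force: [-0.0, -0.1, -0.7]
gripper_width: 0.999
```

carry_out(
  motion=[
    [[0,0,0.04,0,1]],
  ],
)

```text
time_s: 11.7
eef_pos: [0.4254, 0.0033, 0.159]
tool_rot: [-3.117, 0.038, 0.034]
contact_force: [3.0, 0.2, -0.0]
gripper_width: 1.0
```

carry_out(
  motion=[
    [[0,0,0.04,0,1]],
  ],
)

```text
time_s: 11.78
eef_pos: [0.4268, 0.004, 0.1212]
tool_rot: [-3.118, 0.031, 0.034]
contact_force: [-0.5, -0.4, -1.0]
gripper_width: 0.998
```

carry_out(
  motion=[
    [[0,0,0,0,1]],
  ],
)

```text
time_s: 11.87
eef_pos: [0.423, 0.0044, 0.1174]
tool_rot: [-3.117, 0.039, 0.035]
contact_force: [-1.5, 0.9, -0.8]
gripper_width: 1.004
```

carry_out(
  motion=[
    [[0,0,0,0,1]],
  ],
)

```text
time_s: 11.95
eef_pos: [0.4241, 0.0043, 0.1186]
tool_rot: [-3.117, 0.038, 0.035]
contact_force: [0.9, -0.9, 1.1]
gripper_width: 1.001
```

```bash
python3 go.py 422.5 8 12 0
```

```text
t 11.95 pos [424.1   4.3 118.6] rpy deg [-178.58    2.19    2.02] q [ -6.   6. 123.   1.  54.  81.] F [ 0.9 -0.9  1.1] w 1.001
tool shift mm [  2.6  -1.1 106.7] norm rows 2.6 turn 0.035 (0.3 rows)
```

carry_out(
  motion=[
    [[0.001,-0.001,0.035,0.02,1]],
  ],
)

```text
time_s: 12.03
eef_pos: [0.4315, 0.0052, 0.0902]
tool_rot: [-3.12, 0.023, 0.015]
contact_force: [0.8, -0.0, -0.1]
gripper_width: 1.003
```

carry_out(
  motion=[
    [[0.001,0,0,0.01,1]],
  ],
)

```text
time_s: 12.12
eef_pos: [0.429, 0.0057, 0.0877]
tool_rot: [-3.119, 0.032, 0.005]
contact_force: [-1.6, 0.3, -0.5]
gripper_width: 0.998
```

```bash
python3 go.py 422.5 8 12 0
```

```text
t 12.12 pos [429.    5.7  87.7] rpy deg [-178.7     1.85    0.26] q [ -6.   9. 124.   1.  49.  83.] F [-1.6  0.3 -0.5] w 0.998
tool shift mm [-4.  -0.6 75.9] norm rows 1.8 turn 0.005 (0.0 rows)
```

carry_out(
  motion=[
    [[-0.003,-0.001,0.03,0,1]],
  ],
)

```text
time_s: 12.2
eef_pos: [0.4348, 0.0063, 0.0647]
tool_rot: [-3.121, 0.014, 0.004]
contact_force: [2.9, -0.3, 0.1]
gripper_width: 1.0
```

carry_out(
  motion=[
    [[-0.002,0,0,0,1]],
  ],
)

```text
time_s: 12.28
eef_pos: [0.4293, 0.0067, 0.0629]
tool_rot: [-3.12, 0.023, 0.005]
contact_force: [-1.8, -0.3, -1.2]
gripper_width: 0.997
```

```bash
python3 go.py 422.5 8 12 0
```

```text
t 12.28 pos [429.3   6.7  62.9] rpy deg [-178.75    1.32    0.28] q [ -6.  12. 125.   2.  45.  83.] F [-1.8 -0.3 -1.2] w 0.997
tool shift mm [-5.6 -0.2 51.1] norm rows 1.2 turn 0.005 (0.0 rows)
```

carry_out(
  motion=[
    [[-0.004,0,0.03,0,1]],
  ],
)

```text
time_s: 12.37
eef_pos: [0.4345, 0.0063, 0.0401]
tool_rot: [-3.122, 0.005, 0.005]
contact_force: [3.6, -0.5, 0.3]
gripper_width: 1.0
```

carry_out(
  motion=[
    [[-0.003,0,0,0,1]],
  ],
)

```text
time_s: 12.45
eef_pos: [0.4281, 0.0066, 0.0386]
tool_rot: [-3.121, 0.013, 0.005]
contact_force: [-2.6, 0.4, -0.6]
gripper_width: 0.999
```

```bash
python3 go.py 422.5 8 12 0
```

```text
t 12.45 pos [428.1   6.6  38.6] rpy deg [-178.81    0.76    0.32] q [ -6.  14. 126.   2.  41.  83.] F [-2.6  0.4 -0.6] w 0.999
tool shift mm [-5.2 -0.9 26.7] norm rows 0.7 turn 0.005 (0.0 rows)
```

carry_out(
  motion=[
    [[-0.005,0,0.025,0,1]],
  ],
)

```text
time_s: 12.53
eef_pos: [0.4316, 0.0062, 0.0201]
tool_rot: [-3.122, -0.003, 0.006]
contact_force: [2.8, 0.1, 0.4]
gripper_width: 1.0
```

carry_out(
  motion=[
    [[-0.003,0,0,0,1]],
  ],
)

```text
time_s: 12.62
eef_pos: [0.4262, 0.0064, 0.02]
tool_rot: [-3.122, 0.003, 0.006]
contact_force: [-2.2, -0.2, 0.3]
gripper_width: 0.999
```

```bash
python3 - <<'E'
from m import *
cap("top");cap("wrist","w12")
E
python3 go.py 422.5 8 12 0
```

```text
t 12.72 pos [431.5   5.9  23.5] rpy deg [-178.94   -0.46    0.33] q [ -6.  16. 126.   2.  38.  82.] F [ 0.1  0.5 -0.4] w 0.998
tool shift mm [-9.  -2.  11.4] norm rows 0.4 turn 0.006 (0.0 rows)
```

View pics/w12.png

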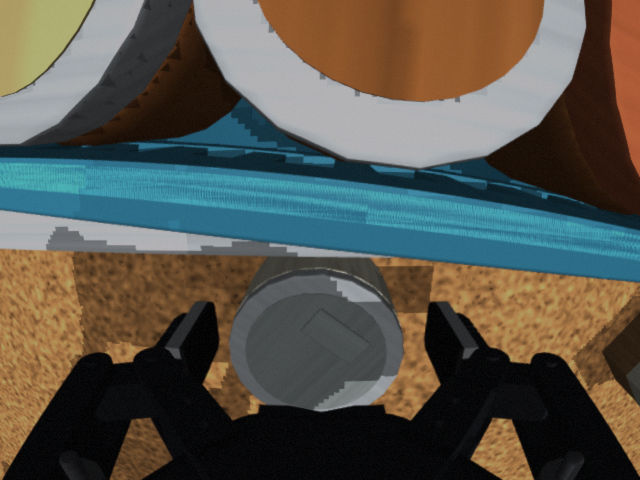

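carry_out(
  motion=[
    [[-0.008,-0.001,0.005,0,1],[-0.003,-0.001,0.004,0,1]],
  ],
)

```text
time_s: 12.88
eef_pos: [0.4267, 0.0073, 0.0205]
tool_rot: [-3.124, -0.021, 0.006]
contact_force: [0.2, 0.2, 0.5]
gripper_width: 1.005
```

```bash
python3 - <<'E'
from m import *
cap("top");cap("wrist","w13")
E
python3 go.py 422.5 8 12 0
```

```text
t 12.98 pos [426.6   7.3  19.8] rpy deg [-179.01   -1.2     0.33] q [ -6.  16. 127.   2.  36.  82.] F [ 0.3  0.7 -0.5] w 1.0
tool shift mm [-4.2 -0.5  7.7] norm rows 0.2 turn 0.006 (0.0 rows)
```

View pics/w13.png

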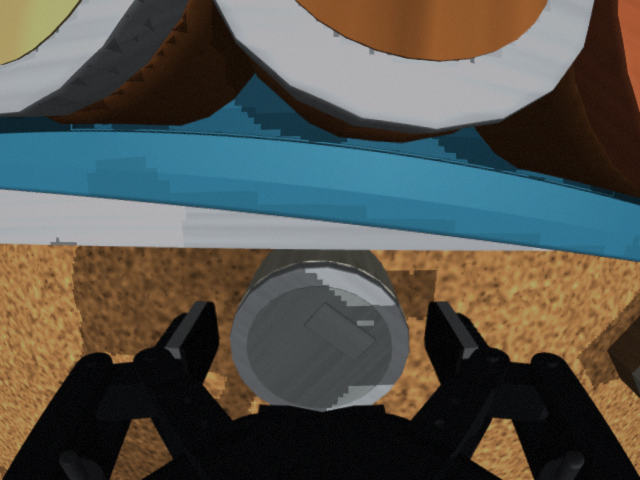

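carry_out(
  motion=[
    [[-0.004,0,0.007,0,1]],
  ],
)

```text
time_s: 13.07
eef_pos: [0.4253, 0.0072, 0.0145]
tool_rot: [-3.125, -0.027, 0.006]
contact_force: [0.5, 0.0, 0.9]
gripper_width: 1.0
```

```bash
python3 - <<'E'
from m import *
cap("top");cap("top")
E
python3 go.py 422.5 8 12 0
```

```text
t 13.17 pos [421.4   7.6  12.3] rpy deg [-179.     -1.1     0.34] q [ -6.  16. 128.   2.  35.  82.] F [-0.7 -0.4 -0.5] w 1.001
tool shift mm [ 1.  -0.4  0.3] norm rows 0.0 turn 0.006 (0.0 rows)
```

carry_out(
  motion=[
    [[0,0,0,0,0],[0,0,0,0,0],[0,0,0,0,0]],
  ],
)

```text
time_s: 13.42
eef_pos: [0.4208, 0.0078, 0.0124]
tool_rot: [-3.124, -0.017, 0.006]
contact_force: [0.0, -0.7, 0.2]
gripper_width: 0.782
```

```bash
python3 - <<'E'
from m import *
cap("top");cap("top");cap("wrist","w14")
E
python3 go.py 422.5 8 112 0
```

```text
t 13.57 pos [420.8   7.8  12.3] rpy deg [-178.98   -0.97    0.34] q [ -6.  16. 128.   2.  35.  82.] F [-0.9  1.1  3.5] w 0.777
tool shift mm [  3.4  -2.  -99.6] norm rows 2.4 turn 0.006 (0.0 rows)
```

View pics/w14.png

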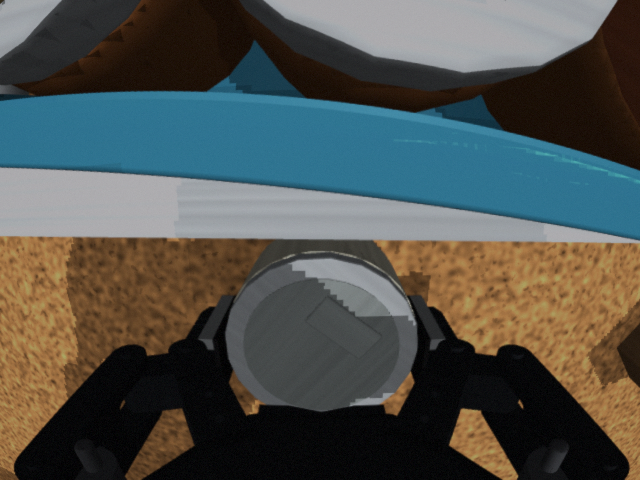

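carry_out(
  motion=[
    [[0,0,-0.015,0,0],[0,0,-0.035,0,0],[0,0,-0.035,0,0],[0,0,-0.035,0,0],[0,0,-0.02,0,0]],
  ],
)

```text
time_s: 13.98
eef_pos: [0.4095, 0.006, 0.1483]
tool_rot: [-3.121, 0.007, 0.006]
contact_force: [1.4, 0.2, -1.7]
gripper_width: 0.778
```

```bash
python3 - <<'E'
from m import *
cap("top");cap("top");cap("wrist","w15")
E
python3 go.py 480 -313.5 165 -99.5
```

```text
t 14.13 pos [409.7   6.  146.8] rpy deg [-178.84    0.35    0.32] q [ -6.  -0. 125.   1.  55.  83.] F [-0.1 -0.2 -3.2] w 0.785
tool shift mm [ 68.4 319.4 -25.1] norm rows 7.9 turn 1.742 (13.9 rows)
```

View pics/w15.png

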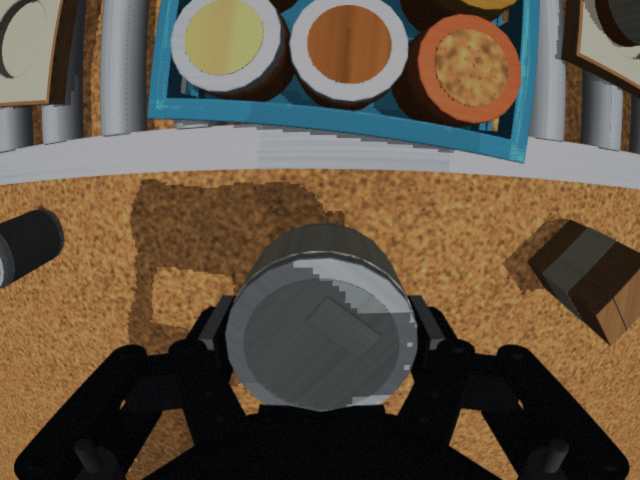

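carry_out(
  motion=[
    [[0.004,0.02,-0.005,0,0],[0.008,0.036,-0.005,0,0],[0.008,0.036,-0.005,0,0],[0.008,0.036,-0.005,0,0],[0.008,0.036,-0.005,0,0]],
  ],
)

```text
time_s: 14.55
eef_pos: [0.4365, -0.1542, 0.1543]
tool_rot: [-3.109, 0.03, 0.017]
contact_force: [1.5, 0.1, -2.2]
gripper_width: 0.781
```

carry_out(
  motion=[
    [[0.008,0.036,-0.005,0,0],[0.008,0.036,-0.004,0,0],[0.008,0.036,-0.003,0,0],[0.006,0.024,-0.002,0,0],[0.003,0.012,0,0,0]],
  ],
)

```text
time_s: 14.97
eef_pos: [0.4657, -0.3052, 0.1465]
tool_rot: [-3.098, 0.048, 0.013]
contact_force: [1.0, 0.3, -2.8]
gripper_width: 0.781
```

```bash
python3 - <<'E'
from m import *
cap("top");cap("top");cap("scene","s15")
E
python3 go.py 480 -313.5 180 -99.5
```

```text
t 15.12 pos [ 464.7 -301.8  146.4] rpy deg [-177.32    2.85    0.8 ] q [-38.  18. 104.   0.  62.  51.] F [ 0.4  0.3 -2.6] w 0.779
tool shift mm [ 13.5  10.3 -34.8] norm rows 0.9 turn 1.751 (14.0 rows)
```

carry_out(
  motion=[
    [[0,0,0,0.1,0],[0,0,0,0.125,0],[0,0,0,0.125,0],[0,0,0,0.125,0],[0,0,0,0.125,0]],
  ],
)

```text
time_s: 15.53
eef_pos: [0.4588, -0.2889, 0.1385]
tool_rot: [-3.127, 0.087, -0.591]
contact_force: [-0.3, -0.4, -1.6]
gripper_width: 0.779
```

carry_out(
  motion=[
    [[0,0,-0.003,0.125,0],[0,0,-0.003,0.125,0],[0,0,-0.003,0.125,0],[0,0,-0.003,0.125,0],[0,0,-0.003,0.125,0]],
  ],
)

```text
time_s: 15.95
eef_pos: [0.4533, -0.2741, 0.1465]
tool_rot: [3.093, 0.098, -1.218]
contact_force: [0.6, -1.0, -1.8]
gripper_width: 0.782
```

carry_out(
  motion=[
    [[0,0,-0.003,0.125,0],[0,0,-0.003,0.125,0],[0,0,-0.003,0.125,0],[0,0,0,0.125,0]],
  ],
)

```text
time_s: 16.28
eef_pos: [0.4499, -0.2631, 0.1517]
tool_rot: [3.042, 0.07, -1.719]
contact_force: [0.5, 0.1, -2.4]
gripper_width: 0.781
```

```bash
python3 - <<'E'
from m import *
cap("top");cap("top");cap("wrist","w16")
E
python3 go.py 584 -313.5 140 -99.5
```

```text
t 16.43 pos [ 449.6 -263.5  151.2] rpy deg [174.27   4.09 -97.98] q [-36.  16. 106.   1.  65. 152.] F [ 0.3  0.  -2.9] w 0.777
tool shift mm [  31.6 -140.2   -5. ] norm rows 3.4 turn 0.026 (0.2 rows)
```

View pics/w16.png

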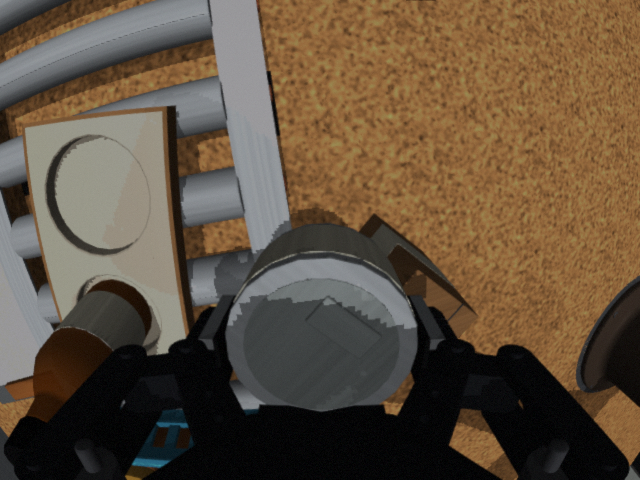

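```bash
cat > st.py <<'E'
from m import *
import sys,subprocess
for i in range(3): cap("top")
E
python3 go.py 560 -310 310 -99.5
```

```text
t 16.43 pos [ 449.6 -263.5  151.2] rpy deg [174.27   4.09 -97.98] q [-36.  16. 106.   1.  65. 152.] F [ 0.3  0.  -2.9] w 0.777
tool shift mm [  19.4  -99.1 -171.3] norm rows 4.8 turn 0.026 (0.2 rows)
```

carry_out(
  motion=[
    [[0.003,-0.016,-0.035,0,0]],
  ],
)

```text
time_s: 16.52
eef_pos: [0.4589, -0.2644, 0.1758]
tool_rot: [3.02, 0.082, -1.707]
contact_force: [-2.1, 0.3, -5.6]
gripper_width: 0.78
```

```bash
python3 go.py; python3 st.py; python3 go.py 560 -310 310 -99.5
```

```text
t 16.52 pos [ 458.9 -264.4  175.8] rpy deg [173.05   4.71 -97.82] q [-35.  16. 103.   1.  69. 152.] F [-2.1  0.3 -5.6] w 0.78
t 16.67 pos [ 470.5 -272.4  186.1] rpy deg [174.61   3.93 -97.77] q [-35.  16. 102.   1.  69. 152.] F [ 0.5  0.5 -1.7] w 0.781
tool shift mm [  16.6  -81.5 -133.5] norm rows 3.8 turn 0.030 (0.2 rows)
```

carry_out(
  motion=[
    [[0.004,-0.02,-0.034,0.02,0]],
  ],
)

```text
time_s: 16.75
eef_pos: [0.4799, -0.2734, 0.2058]
tool_rot: [3.019, 0.079, -1.727]
contact_force: [-2.4, 1.1, -6.1]
gripper_width: 0.784
```

```bash
python3 st.py; python3 go.py 560 -310 310 -99.5
```

```text
t 16.9 pos [ 493.2 -282.2  217.7] rpy deg [174.76   3.7  -98.79] q [-35.  16.  98.   1.  73. 154.] F [-0.1 -0.1 -1.5] w 0.781
tool shift mm [ 11.3 -61.4 -99.2] norm rows 2.8 turn 0.012 (0.1 rows)
```

carry_out(
  motion=[
    [[0.004,-0.02,-0.034,0,0]],
  ],
)

```text
time_s: 16.98
eef_pos: [0.5022, -0.2838, 0.2365]
tool_rot: [3.02, 0.078, -1.725]
contact_force: [-3.4, 1.1, -6.6]
gripper_width: 0.782
```

```bash
python3 st.py; python3 go.py 560 -310 310 -99.5
```

```text
t 17.13 pos [ 515.8 -292.4  249.9] rpy deg [174.92   3.61 -98.72] q [-34.  17.  93.   1.  77. 154.] F [ 1.4  0.3 -1.6] w 0.783
tool shift mm [  6.8 -40.8 -64.5] norm rows 1.8 turn 0.014 (0.1 rows)
```

carry_out(
  motion=[
    [[0.004,-0.02,-0.034,0,0]],
  ],
)

```text
time_s: 17.22
eef_pos: [0.525, -0.2944, 0.2679]
tool_rot: [3.022, 0.076, -1.725]
contact_force: [-3.0, 1.7, -7.6]
gripper_width: 0.78
```

```bash
python3 st.py; python3 go.py 560 -310 310 -99.5
```

```text
t 17.37 pos [ 538.1 -302.6  282.1] rpy deg [175.07   3.52 -98.68] q [-34.  18.  87.   1.  81. 154.] F [ 0.2 -0.1 -2.3] w 0.778
tool shift mm [  2.3 -20.3 -29.9] norm rows 0.9 turn 0.014 (0.1 rows)
```

carry_out(
  motion=[
    [[0.004,-0.02,-0.034,0,0]],
  ],
)

```text
time_s: 17.45
eef_pos: [0.5475, -0.3049, 0.2994]
tool_rot: [3.024, 0.075, -1.724]
contact_force: [-1.7, 1.7, -8.6]
gripper_width: 0.78
```

```bash
python3 st.py; python3 go.py 560 -310 200 -99.5
```

```text
t 17.6 pos [ 560.5 -312.8  314.9] rpy deg [175.27   3.41 -98.65] q [-34.  20.  81.   1.  85. 155.] F [-0.7 -0.5 -2.5] w 0.778
tool shift mm [  4.1  -8.5 114.5] norm rows 2.8 turn 0.015 (0.1 rows)
```

carry_out(
  motion=[
    [[0,-0.004,0.041,0,0],[0,-0.004,0.041,0,0],[0,-0.004,0.041,0,0],[0,-0.004,0.041,0,0],[0,0,0,0,0]],
  ],
)

```text
time_s: 18.02
eef_pos: [0.5666, -0.3077, 0.1504]
tool_rot: [3.074, 0.05, -1.72]
contact_force: [-2.2, 0.8, -5.0]
gripper_width: 0.781
```

```bash
python3 go.py; python3 st.py; python3 go.py 584 -313.5 200 -99.5
```

```text
t 18.02 pos [ 566.6 -307.7  150.4] rpy deg [176.13   2.86 -98.56] q [-33.  27.  91.   1.  67. 155.] F [-2.2  0.8 -5. ] w 0.781
t 18.17 pos [ 573.1 -312.1  161.7] rpy deg [177.08   2.43 -98.54] q [-33.  27.  90.   1.  67. 155.] F [ 0.7  0.5 -1.6] w 0.781
tool shift mm [ -1.9  -9.  -38.8] norm rows 1.0 turn 0.017 (0.1 rows)
```

carry_out(
  motion=[
    [[0,0,-0.041,0.01,0]],
  ],
)

```text
time_s: 18.25
eef_pos: [0.5705, -0.3115, 0.1962]
tool_rot: [3.077, 0.047, -1.73]
contact_force: [-0.4, 0.1, -5.8]
gripper_width: 0.778
```

```bash
python3 st.py; python3 go.py
```

```text
t 18.4 pos [ 579.8 -317.7  211.8] rpy deg [177.95   2.   -99.09] q [-33.  24.  87.   1.  71. 156.] F [ 0.4 -0.4 -2.2] w 0.781
```

carry_out(
  motion=[
    [[0,0,-0.041,0,0]],
  ],
)

```text
time_s: 18.48
eef_pos: [0.5761, -0.3161, 0.2386]
tool_rot: [3.095, 0.04, -1.73]
contact_force: [-1.7, 0.6, -6.2]
gripper_width: 0.783
```

```bash
python3 st.py; python3 go.py
```

```text
t 18.63 pos [ 583.2 -320.7  250.6] rpy deg [178.64   1.69 -99.07] q [-33.  22.  85.   1.  75. 156.] F [ 0.2 -0.1 -2.1] w 0.78
```

carry_out(
  motion=[
    [[0,0,-0.041,0,0]],
  ],
)

```text
time_s: 18.72
eef_pos: [0.5786, -0.3185, 0.2768]
tool_rot: [3.103, 0.036, -1.729]
contact_force: [-0.2, -0.0, -5.7]
gripper_width: 0.779
```

```bash
python3 st.py; python3 go.py
```

```text
t 18.87 pos [ 585.6 -323.   289.6] rpy deg [179.13   1.47 -99.06] q [-33.  21.  83.   1.  78. 156.] F [-0.1 -0.1 -2.3] w 0.782
```

carry_out(
  motion=[
    [[0,0,-0.041,0,0]],
  ],
)

```text
time_s: 18.95
eef_pos: [0.5806, -0.3205, 0.3155]
tool_rot: [3.108, 0.034, -1.729]
contact_force: [-1.5, 0.8, -6.6]
gripper_width: 0.782
```

```bash
python3 st.py; python3 go.py 584 -313.5 150 -99.5
```

```text
t 19.1 pos [ 587.4 -325.   329.6] rpy deg [179.5    1.31 -99.05] q [-33.  20.  80.   1.  82. 156.] F [ 0.8 -0.5 -2. ] w 0.776
tool shift mm [ -6.7   3.6 179.8] norm rows 4.3 turn 0.008 (0.1 rows)
```

carry_out(
  motion=[
    [[-0.002,0.001,0.04,0.008,0],[-0.002,0.001,0.04,0,0],[-0.002,0.001,0.04,0,0],[-0.002,0,0.035,0,0]],
  ],
)

```text
time_s: 19.43
eef_pos: [0.5919, -0.3179, 0.1789]
tool_rot: [-3.128, 0.012, -1.737]
contact_force: [-0.3, 0.3, -2.4]
gripper_width: 0.783
```

```bash
python3 go.py; python3 st.py; python3 go.py 584.5 -312.5 110 -99.5
```

```text
t 19.43 pos [ 591.9 -317.9  178.9] rpy deg [-179.2     0.71  -99.55] q [-32.  25.  90.   1.  65. 157.] F [-0.3  0.3 -2.4] w 0.783
t 19.58 pos [ 589.4 -316.1  176.4] rpy deg [-179.74    0.94  -99.53] q [-32.  25.  90.   1.  65. 157.] F [ 0.3 -0.4 -2.1] w 0.776
tool shift mm [-1.7  5.7 66.4] norm rows 1.6 turn -0.001 (0.0 rows)
```

Tilt is fine now. Continue down with settling.

carry_out(
  motion=[
    [[-0.001,0.003,0.035,0,0],[-0.001,0.003,0.03,0,0]],
  ],
)

```text
time_s: 19.75
eef_pos: [0.5932, -0.318, 0.1227]
tool_rot: [-3.116, 0.007, -1.737]
contact_force: [-0.8, 0.8, -4.2]
gripper_width: 0.778
```

```bash
python3 st.py; python3 go.py 584.5 -312.5 67 -99.5; python3 - <<'E'
from m import *
cap("wrist","w17");c=cap("scene")
cv2.imwrite("pics/s17.png",cv2.resize(c["image"][150:350,80:280],None,fx=3,fy=3)[:,:,::-1])
E
```

```text
t 19.9 pos [ 592.3 -317.5  122.1] rpy deg [-178.7     0.5   -99.52] q [-32.  28.  92.   1.  59. 157.] F [-0.3 -0.7 -2.6] w 0.781
tool shift mm [-3.1  9.8 54.9] norm rows 1.3 turn -0.000 (0.0 rows)
```

View pics/w17.png

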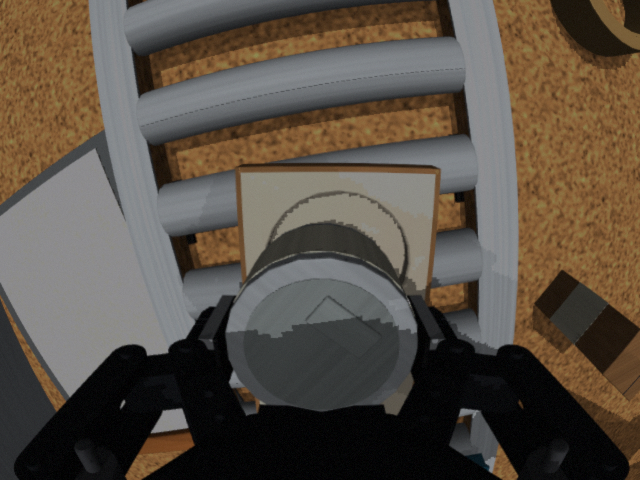

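View pics/s17.png

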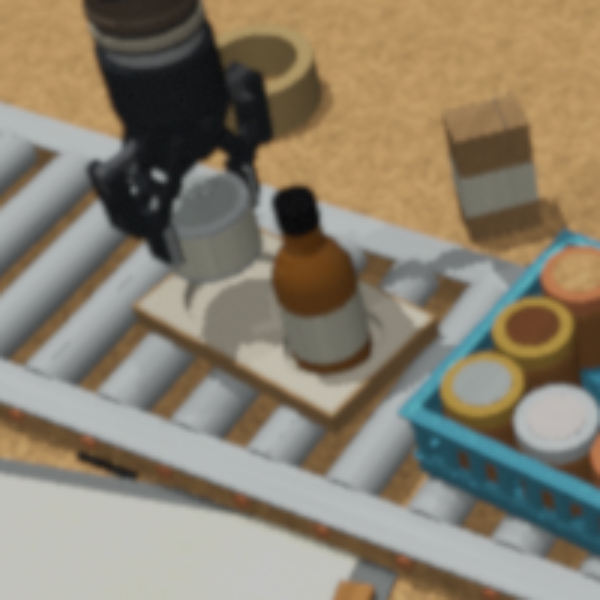

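carry_out(
  motion=[
    [[-0.002,0.007,0.025,0,0]],
  ],
)

```text
time_s: 20.08
eef_pos: [0.5961, -0.3204, 0.1096]
tool_rot: [-3.095, -0.001, -1.737]
contact_force: [1.1, -1.2, -1.8]
gripper_width: 0.776
```

```bash
python3 st.py; python3 go.py 584.5 -312.5 67 -99.5
```

```text
t 20.23 pos [ 588.6 -315.7  101.2] rpy deg [-178.38    0.36  -99.52] q [-32.  29.  93.   1.  56. 156.] F [-0.   0.4 -1.3] w 0.775
tool shift mm [-2.3  5.6 34.1] norm rows 0.8 turn -0.000 (0.0 rows)
```

carry_out(
  motion=[
    [[-0.002,0.006,0.014,0,0]],
  ],
)

```text
time_s: 20.32
eef_pos: [0.5878, -0.3155, 0.0926]
tool_rot: [-3.103, 0.002, -1.737]
contact_force: [1.8, -1.2, -1.5]
gripper_width: 0.782
```

```bash
python3 st.py; python3 go.py 584.5 -312.5 67 -99.5; python3 - <<'E'
from m import *
cap("wrist","w18");c=cap("scene")
cv2.imwrite("pics/s18.png",cv2.resize(c["image"][150:350,80:280],None,fx=3,fy=3)[:,:,::-1])
E
```

```text
t 20.47 pos [ 583.4 -312.7   88. ] rpy deg [-178.4     0.37  -99.52] q [-32.  30.  95.   1.  54. 156.] F [ 0.  -0.  -2.6] w 0.778
tool shift mm [-0.2 -0.4 21. ] norm rows 0.5 turn -0.000 (0.0 rows)
```

View pics/w18.png

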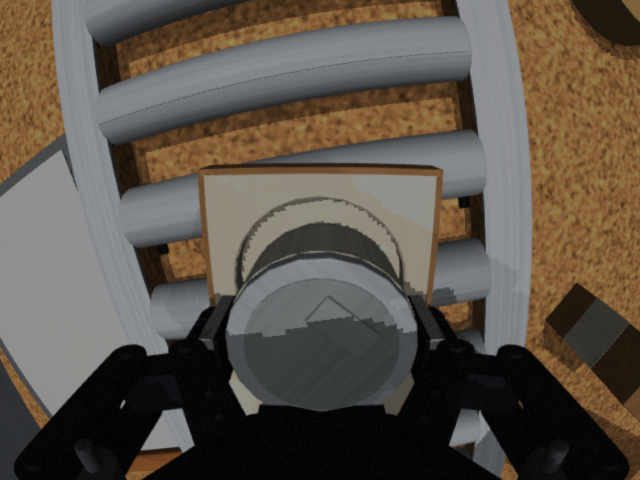

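View pics/s18.png

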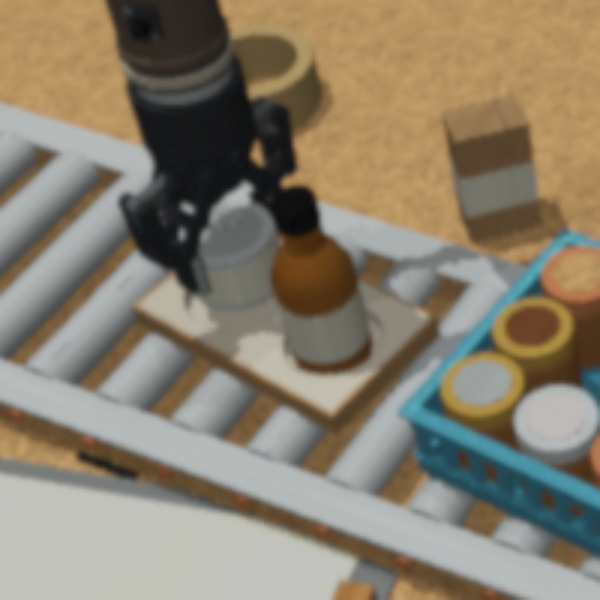

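carry_out(
  motion=[
    [[0,0,0.009,0,0]],
  ],
)

```text
time_s: 20.65
eef_pos: [0.5872, -0.3148, 0.0828]
tool_rot: [-3.106, 0.003, -1.737]
contact_force: [1.3, 0.1, -2.3]
gripper_width: 0.779
```

```bash
python3 st.py; python3 go.py 584.5 -312.5 67 -99.5
```

```text
t 20.8 pos [ 584.6 -313.3   79.4] rpy deg [-178.3     0.33  -99.52] q [-32.  30.  95.   1.  53. 156.] F [-0.1  0.5 -2.4] w 0.778
tool shift mm [-0.7  0.6 12.4] norm rows 0.3 turn -0.000 (0.0 rows)
```

carry_out(
  motion=[
    [[0,0,0.006,0,0]],
  ],
)

```text
time_s: 20.88
eef_pos: [0.586, -0.314, 0.0746]
tool_rot: [-3.109, 0.005, -1.737]
contact_force: [-0.0, -1.0, -2.6]
gripper_width: 0.782
```

```bash
python3 st.py; python3 go.py 584.5 -312.5 67 -99.5
```

```text
t 21.03 pos [ 584.2 -312.9   72.4] rpy deg [-178.39    0.37  -99.52] q [-32.  31.  95.   1.  53. 156.] F [ 0.1 -0.8 -2.4] w 0.779
tool shift mm [-0.4 -0.1  5.4] norm rows 0.1 turn -0.000 (0.0 rows)
```

carry_out(
  motion=[
    [[0,0,0.004,0,0]],
  ],
)

```text
time_s: 21.12
eef_pos: [0.5851, -0.3133, 0.0691]
tool_rot: [-3.112, 0.006, -1.737]
contact_force: [0.2, -0.0, -2.1]
gripper_width: 0.784
```

```bash
python3 st.py; python3 go.py 584.5 -312.5 67 -99.5
```

```text
t 21.27 pos [ 584.4 -312.9   68.3] rpy deg [-178.39    0.37  -99.52] q [-32.  31.  95.   1.  52. 156.] F [ 1.   0.3 -2.1] w 0.783
tool shift mm [-0.4 -0.   1.3] norm rows 0.0 turn -0.000 (0.0 rows)
```

carry_out(
  motion=[
    [[0,0,0.001,0,0]],
  ],
)

```text
time_s: 21.35
eef_pos: [0.5845, -0.3127, 0.068]
tool_rot: [-3.114, 0.007, -1.737]
contact_force: [-2.2, 2.2, 5.9]
gripper_width: 0.78
```

```bash
python3 st.py; python3 go.py 584.5 -312.5 67 -99.5
```

```text
t 21.5 pos [ 584.4 -312.8   68.1] rpy deg [-178.41    0.38  -99.52] q [-32.  31.  95.   1.  52. 156.] F [-0.5  3.3  4. ] w 0.783
tool shift mm [-0.3 -0.   1.1] norm rows 0.0 turn -0.000 (0.0 rows)
```

carry_out(
  motion=[
    [[0,0,0.001,0,0],[0,0,0,0,0.85],[0,0,0,0,1],[0,0,0,0,1]],
  ],
)

```text
time_s: 21.83
eef_pos: [0.5856, -0.3137, 0.0684]
tool_rot: [-3.11, 0.005, -1.737]
contact_force: [-0.2, -1.2, -0.3]
gripper_width: 1.002
```

```bash
python3 st.py; python3 go.py 584.5 -312.5 167 -99.5; python3 - <<'E'
from m import *
cap("wrist","w19");c=cap("scene")
cv2.imwrite("pics/s19.png",cv2.resize(c["image"][150:350,80:280],None,fx=3,fy=3)[:,:,::-1])
E
```

```text
t 21.98 pos [ 585.4 -313.5   68.3] rpy deg [-178.25    0.3   -99.52] q [-32.  31.  95.   1.  52. 156.] F [-0.6 -0.4 -0.2] w 1.0
tool shift mm [ -1.3  -2.  -98.7] norm rows 2.4 turn -0.000 (0.0 rows)
```

View pics/w19.png

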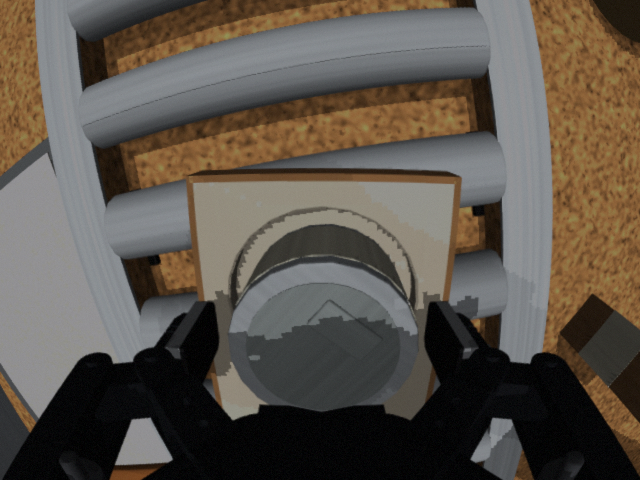

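View pics/s19.png

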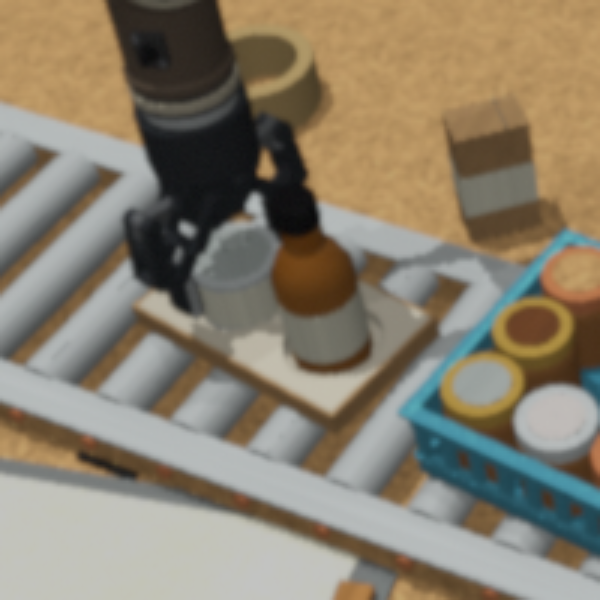

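carry_out(
  motion=[
    [[0,-0.001,-0.03,0,1]],
  ],
)

```text
time_s: 22.17
eef_pos: [0.5804, -0.3106, 0.0915]
tool_rot: [-3.124, 0.011, -1.737]
contact_force: [-0.7, -0.1, -1.3]
gripper_width: 1.007
```

```bash
python3 st.py; python3 go.py
```

```text
t 22.32 pos [ 587.5 -315.   100.9] rpy deg [-1.7794e+02  1.7000e-01 -9.9510e+01] q [-32.  29.  94.   1.  55. 156.] F [0.6 0.6 0.5] w 1.001
```

carry_out(
  motion=[
    [[0,0,-0.04,0,1]],
  ],
)

```text
time_s: 22.4
eef_pos: [0.58, -0.311, 0.1304]
tool_rot: [-3.123, 0.01, -1.737]
contact_force: [-1.5, 0.8, -2.0]
gripper_width: 1.002
```

```bash
python3 st.py; python3 go.py
```

```text
t 22.55 pos [ 588.3 -316.3  143. ] rpy deg [-1.7758e+02  2.0000e-02 -9.9520e+01] q [-32.  26.  93.   1.  59. 156.] F [ 0.5 -1.1  0.5] w 1.004
```

carry_out(
  motion=[
    [[0,0,-0.04,0,1]],
  ],
)

```text
time_s: 22.63
eef_pos: [0.5806, -0.3122, 0.1716]
tool_rot: [-3.117, 0.008, -1.737]
contact_force: [-1.0, 0.8, -1.7]
gripper_width: 1.001
```

```bash
python3 st.py; python3 go.py 386 -214 200 -45
```

```text
t 22.78 pos [ 588.5 -317.2  184.2] rpy deg [-1.7727e+02 -1.1000e-01 -9.9520e+01] q [-33.  23.  92.   1.  62. 157.] F [0.2 0.3 0.7] w 0.998
tool shift mm [-68.2 215.7 -26.3] norm rows 5.5 turn -0.951 (7.6 rows)
```

carry_out(
  motion=[
    [[0,0,-0.01,-0.1,1],[0,0,-0.01,-0.125,1],[0,0,-0.01,-0.125,1],[0,0,-0.01,-0.125,1],[0,0,-0.01,-0.125,1]],
  ],
)

```text
time_s: 23.2
eef_pos: [0.5797, -0.3126, 0.2222]
tool_rot: [-3.115, -0.011, -1.131]
contact_force: [0.4, 0.4, 0.5]
gripper_width: 0.998
```

carry_out(
  motion=[
    [[0,0,-0.01,-0.125,1],[0,0,-0.01,-0.125,1],[0,0,-0.01,-0.08,1]],
  ],
)

```text
time_s: 23.45
eef_pos: [0.5753, -0.3105, 0.2453]
tool_rot: [-3.123, -0.007, -0.795]
contact_force: [0.0, 0.5, 0.0]
gripper_width: 1.0
```

```bash
python3 st.py; python3 go.py 386 -214 220 -45.7
```

```text
t 23.6 pos [ 576.1 -311.   246.4] rpy deg [-178.87   -0.56  -46.02] q [-33.  20.  89.   1.  70. 103.] F [-0.8  0.9 -0. ] w 1.003
tool shift mm [-202.1   70.    23. ] norm rows 5.2 turn -0.006 (0.0 rows)
```

carry_out(
  motion=[
    [[-0.034,0.012,0,0,1],[-0.034,0.012,0,0,1]],
  ],
)

```text
time_s: 23.77
eef_pos: [0.5142, -0.2801, 0.24]
tool_rot: [-3.122, -0.009, -0.808]
contact_force: [-0.4, 0.3, 1.1]
gripper_width: 1.001
```

```bash
python3 st.py; python3 go.py 386 -214 220 -45.7
```

```text
t 23.92 pos [ 511.3 -278.3  239.1] rpy deg [-178.92   -0.29  -46.29] q [-33.  12. 100.   1.  68. 102.] F [-0.1 -0.1  0.1] w 1.002
tool shift mm [-133.2   46.5   17.5] norm rows 3.4 turn -0.010 (0.1 rows)
```

carry_out(
  motion=[
    [[-0.034,0.012,0,0,1],[-0.034,0.012,0,0,1]],
  ],
)

```text
time_s: 24.08
eef_pos: [0.4511, -0.2483, 0.2359]
tool_rot: [-3.121, -0.009, -0.811]
contact_force: [0.2, 0.8, 1.2]
gripper_width: 0.999
```

```bash
python3 st.py; python3 go.py 386 -214 220 -45.7
```

```text
t 24.23 pos [ 449.7 -247.4  236.1] rpy deg [-178.84   -0.5   -46.49] q [-34.   4. 109.   1.  66. 102.] F [ 0.  -0.7  0.3] w 0.999
tool shift mm [-68.3  23.5  15. ] norm rows 1.8 turn -0.014 (0.1 rows)
```

carry_out(
  motion=[
    [[-0.034,0.012,0,-0.01,1],[-0.034,0.012,0,0,1]],
  ],
)

```text
time_s: 24.4
eef_pos: [0.3922, -0.2194, 0.2355]
tool_rot: [-3.119, -0.018, -0.803]
contact_force: [-0.8, 0.0, 0.1]
gripper_width: 0.999
```

```bash
python3 st.py; python3 go.py 385.6 -214 75 -45.7; python3 - <<'E'
from m import *
c,W,s=wcloud("w20"); Z=W[...,2]
try:
  ct,m=comps(c,(.31,.46,-.30,-.14),(Z>.1)&(Z<.125),W); p=W[m>0]; print((med(p)*1000).round(1),cv2.minAreaRect((p[:,:2]*1000).astype(np.float32)))
except Exception as e: print(e)
# top check tin/bottle
c=cap("top","t20");W=cloud(c);Z=W[...,2]
for k,b in dict(tin=(.53,.64,-.37,-.275,.085,.12),cap=(.56,.65,-.26,-.18,.19,.215)).items():
    ct,m=comps(c,b[:4],(Z>b[4])&(Z<b[5]),W); zt=np.median(Z[m>0]);p=planar(c,ct,zt).astype(np.float32)*1000
    print(k,zt,cv2.minAreaRect(p))
E
```

```text
t 24.55 pos [ 391.  -218.7  235.7] rpy deg [-178.71   -1.05  -46.06] q [-36.  -4. 117.   1.  65. 100.] F [ 0.4  0.1 -0. ] w 1.002
tool shift mm [-10.1   4.3 160.5] norm rows 3.9 turn -0.006 (0.1 rows)
[ 387.8 -217.2  109.3] ((386.53582763671875, -215.83468627929688), (39.861778259277344, 59.89897918701172), 44.386592864990234)
tin 0.10247054437368344 ((581.319580078125, -309.6379699707031), (68.1937484741211, 71.17696380615234), 1.7230288982391357)
cap 0.20385920642922425 ((601.536376953125, -221.80934143066406), (30.284896850585938, 31.490148544311523), 1.7624502182006836)
```

View pics/w20.png

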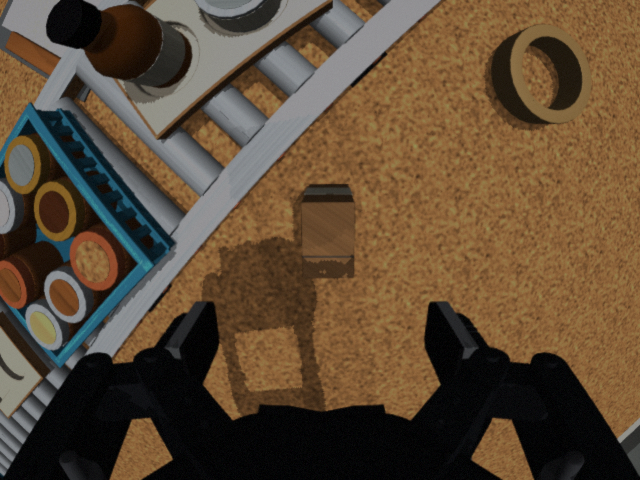

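View pics/t20.png

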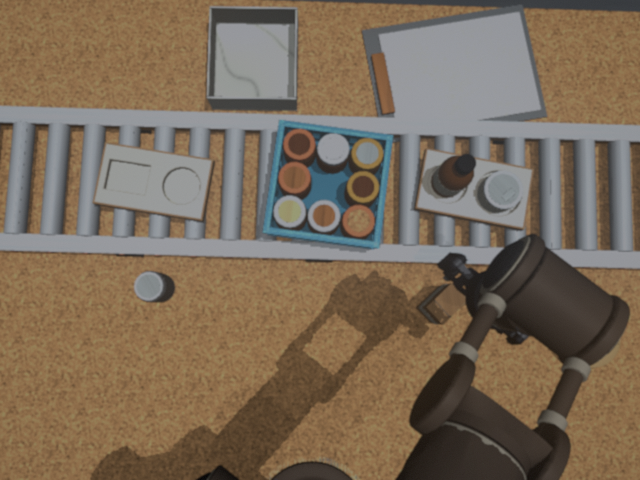

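carry_out(
  motion=[
    [[-0.009,0.002,0.03,0,1]],
  ],
)

```text
time_s: 24.73
eef_pos: [0.3937, -0.22, 0.2132]
tool_rot: [-3.115, -0.039, -0.804]
contact_force: [2.1, -1.3, -0.7]
gripper_width: 0.999
```

```bash
python3 st.py; python3 go.py 386 -215 65 -45.7
```

```text
t 24.88 pos [ 386.2 -214.6  205.4] rpy deg [-178.72   -1.01  -46.03] q [-35.  -2. 120.   1.  62. 100.] F [ 0.5 -0.4  1.2] w 0.999
tool shift mm [ -2.3   3.5 140.4] norm rows 3.4 turn -0.006 (0.0 rows)
```

carry_out(
  motion=[
    [[0,0.001,0.03,0,1]],
  ],
)

```text
time_s: 24.97
eef_pos: [0.3922, -0.2191, 0.1812]
tool_rot: [-3.116, -0.031, -0.804]
contact_force: [1.7, -1.7, -0.1]
gripper_width: 0.998
```

```bash
python3 st.py; python3 go.py 386 -215 65 -45.7
```

```text
t 25.12 pos [ 386.  -214.9  174.7] rpy deg [-178.75   -0.81  -46.04] q [-36.   0. 121.   1.  58. 100.] F [ 0.4  0.3 -0. ] w 0.998
tool shift mm [ -1.5   2.5 109.7] norm rows 2.6 turn -0.006 (0.0 rows)
```

carry_out(
  motion=[
    [[0,0.001,0.03,0,1]],
  ],
)

```text
time_s: 25.2
eef_pos: [0.3919, -0.2194, 0.1507]
tool_rot: [-3.117, -0.028, -0.804]
contact_force: [1.1, -1.8, 0.3]
gripper_width: 1.0
```

```bash
python3 st.py; python3 go.py 386 -215 65 -45.7
```

```text
t 25.35 pos [ 385.6 -215.1  144.6] rpy deg [-178.78   -0.63  -46.04] q [-36.   3. 122.   1.  54. 100.] F [-0.4  0.1 -0.6] w 0.998
tool shift mm [-0.7  1.4 79.6] norm rows 1.9 turn -0.006 (0.0 rows)
```

carry_out(
  motion=[
    [[0,0.001,0.03,0,1]],
  ],
)

```text
time_s: 25.43
eef_pos: [0.3913, -0.2195, 0.1206]
tool_rot: [-3.118, -0.025, -0.804]
contact_force: [1.3, -1.1, -0.6]
gripper_width: 1.002
```

```bash
python3 st.py; python3 go.py 386 -215 65 -45.7
```

```text
t 25.58 pos [ 385.1 -215.2  114.7] rpy deg [-178.8    -0.49  -46.04] q [-36.   6. 123.   1.  50.  99.] F [ 0.9 -0.3  0.5] w 0.999
tool shift mm [ 0.1  0.3 49.8] norm rows 1.2 turn -0.006 (0.0 rows)
```

carry_out(
  motion=[
    [[0,0.001,0.03,0,1]],
  ],
)

```text
time_s: 25.67
eef_pos: [0.3907, -0.2196, 0.0908]
tool_rot: [-3.118, -0.022, -0.804]
contact_force: [2.1, -1.3, 0.6]
gripper_width: 1.001
```

```bash
python3 st.py; python3 go.py 386 -215 65 -45.7;python3 -c "
from m import *
cap('wrist','w21')"
```

```text
t 25.82 pos [ 384.5 -215.2   85.1] rpy deg [-178.82   -0.35  -46.05] q [-36.   9. 124.   2.  46.  99.] F [ 0.3 -0.5  0. ] w 0.998
tool shift mm [ 0.8 -0.8 20.1] norm rows 0.5 turn -0.006 (0.0 rows)
```

View pics/w21.png

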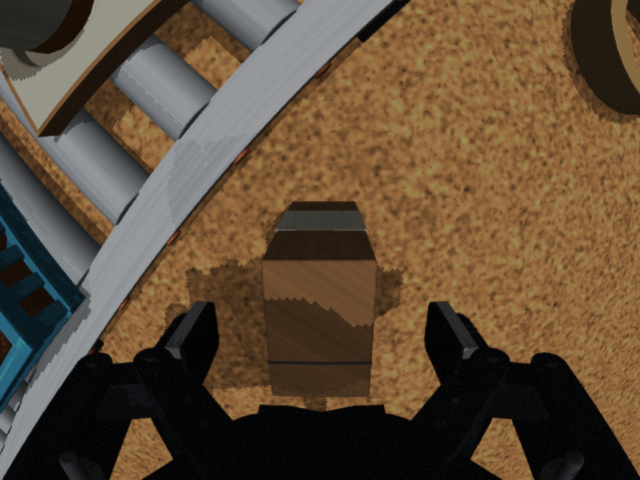

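carry_out(
  motion=[
    [[0,-0.001,0.02,-0.005,1]],
  ],
)

```text
time_s: 25.95
eef_pos: [0.3906, -0.2179, 0.0706]
tool_rot: [-3.119, -0.019, -0.799]
contact_force: [0.7, -1.5, 0.0]
gripper_width: 1.002
```

```bash
python3 st.py; python3 go.py 386 -215 65 -45.7
```

```text
t 26.1 pos [ 386.7 -215.    67. ] rpy deg [-178.8    -0.5   -45.76] q [-36.  11. 124.   2.  44.  99.] F [ 0.2 -0.2  0.4] w 1.003
tool shift mm [-0.5  0.5  1.9] norm rows 0.0 turn -0.001 (0.0 rows)
```

carry_out(
  motion=[
    [[0,0,0,0,0],[0,0,0,0,0],[0,0,0,0,0],[0,0,0,0,0]],
  ],
)

```text
time_s: 26.43
eef_pos: [0.3891, -0.2169, 0.0719]
tool_rot: [-3.12, -0.015, -0.798]
contact_force: [-4.6, -2.5, 18.8]
gripper_width: 0.462
```

```bash
python3 st.py; python3 st.py; python3 go.py 386 -215 200 -45.7;python3 -c "
from m import *
cap('wrist','w22')"
```

```text
t 26.73 pos [ 389.7 -217.3   72. ] rpy deg [-178.74   -0.93  -45.75] q [-36.  11. 124.   2.  44.  99.] F [ 0.1 -1.   6.2] w 0.46
tool shift mm [  -2.2   -1.8 -128. ] norm rows 3.1 turn -0.001 (0.0 rows)
```

View pics/w22.png

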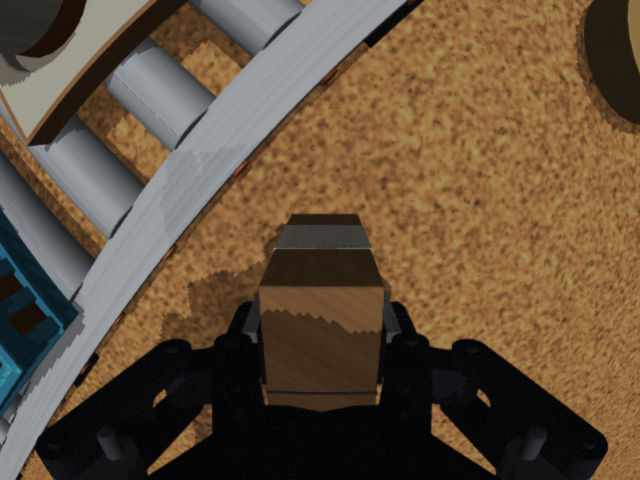

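carry_out(
  motion=[
    [[0,0,-0.03,0,0]],
  ],
)

```text
time_s: 26.87
eef_pos: [0.3846, -0.2143, 0.0976]
tool_rot: [-3.122, -0.004, -0.799]
contact_force: [-1.1, 0.6, -2.3]
gripper_width: 0.46
```

```bash
python3 st.py; python3 go.py
```

```text
t 27.02 pos [ 390.3 -218.4  103.4] rpy deg [-178.68   -1.16  -45.76] q [-36.   7. 123.   1.  48.  99.] F [-0.7  0.3 -1.6] w 0.462
```

carry_out(
  motion=[
    [[0,0,-0.04,0,0]],
  ],
)

```text
time_s: 27.1
eef_pos: [0.3826, -0.2137, 0.1355]
tool_rot: [-3.122, -0.0, -0.799]
contact_force: [-1.2, 1.2, -2.5]
gripper_width: 0.463
```

```bash
python3 st.py; python3 go.py
```

```text
t 27.25 pos [ 390.5 -219.4  144.7] rpy deg [-178.64   -1.4   -45.77] q [-36.   3. 122.   1.  53.  99.] F [-0.3 -0.6 -1.9] w 0.46
```

carry_out(
  motion=[
    [[0,0,-0.04,0,0]],
  ],
)

```text
time_s: 27.33
eef_pos: [0.3828, -0.2148, 0.1766]
tool_rot: [-3.121, -0.005, -0.799]
contact_force: [-0.7, 0.4, -2.8]
gripper_width: 0.459
```

```bash
python3 st.py; python3 go.py
```

```text
t 27.48 pos [ 390.1 -220.   185.6] rpy deg [-178.6    -1.59  -45.77] q [-36.  -0. 120.   1.  58.  99.] F [ 0.7  0.3 -2. ] w 0.462
```

carry_out(
  motion=[
    [[0,0,-0.04,0,0]],
  ],
)

```text
time_s: 27.57
eef_pos: [0.3824, -0.2155, 0.2169]
tool_rot: [-3.121, -0.008, -0.799]
contact_force: [-0.7, 0.1, -2.2]
gripper_width: 0.46
```

```bash
python3 st.py; python3 go.py 520 340 250 82.5
```

```text
t 27.72 pos [ 389.4 -220.4  226.2] rpy deg [-178.57   -1.73  -45.77] q [-36.  -4. 118.   1.  63.  99.] F [ 0.4  0.5 -1.8] w 0.462
tool shift mm [-309.6 -485.2  -21.1] norm rows 13.8 turn -2.239 (17.9 rows)
```

carry_out(
  motion=[
    [[-0.012,-0.02,-0.002,0,0],[-0.02,-0.033,-0.002,0,0],[-0.02,-0.033,-0.002,0,0],[-0.02,-0.033,-0.002,0,0],[-0.02,-0.033,-0.002,0,0]],
  ],
)

```text
time_s: 28.13
eef_pos: [0.4267, -0.0466, 0.2248]
tool_rot: [-3.128, -0.013, -0.813]
contact_force: [1.4, -0.6, -1.7]
gripper_width: 0.46
```

```bash
python3 st.py; python3 go.py 520 340 250 82.5
```

```text
t 28.28 pos [426.9 -45.4 224.8] rpy deg [-179.25   -0.73  -46.17] q [-12.  -5. 120.   0.  64. 124.] F [-0.4  0.2 -1.6] w 0.462
tool shift mm [-213.2 -334.4  -23.6] norm rows 9.5 turn -2.246 (18.0 rows)
```

carry_out(
  motion=[
    [[-0.02,-0.033,-0.003,0,0],[-0.02,-0.033,-0.003,0,0],[-0.02,-0.033,-0.003,0,0],[-0.02,-0.033,-0.003,0,0]],
  ],
)

```text
time_s: 28.62
eef_pos: [0.4619, 0.0967, 0.228]
tool_rot: [3.137, -0.007, -0.822]
contact_force: [0.9, 0.0, -1.1]
gripper_width: 0.459
```

```bash
python3 st.py; python3 go.py 520 340 250 82.5
```

```text
t 28.77 pos [462.3  97.8 228.1] rpy deg [179.78  -0.42 -46.75] q [  7.   1. 114.  -1.  66. 144.] F [-0.  -0.7 -1.4] w 0.466
tool shift mm [-136.7 -207.9  -23.7] norm rows 6.0 turn -2.256 (18.0 rows)
```

carry_out(
  motion=[
    [[0,0,-0.002,-0.1,0],[0,0,-0.002,-0.125,0],[0,0,-0.002,-0.125,0],[0,0,-0.002,-0.125,0],[0,0,-0.002,-0.125,0]],
  ],
)

```text
time_s: 29.18
eef_pos: [0.456, 0.0874, 0.2293]
tool_rot: [3.123, 0.012, -0.213]
contact_force: [0.5, -0.5, -1.1]
gripper_width: 0.462
```

```bash
python3 st.py; python3 go.py 520 340 250 82.5
```

```text
t 29.33 pos [456.5  88.  229.7] rpy deg [178.98   0.64 -12.73] q [  6.   0. 114.  -1.  67. 109.] F [-0.7  0.7 -1.1] w 0.458
tool shift mm [   6.2 -259.4  -25. ] norm rows 6.3 turn -1.662 (13.3 rows)
```

carry_out(
  motion=[
    [[0,0,-0.002,-0.125,0],[0,0,-0.002,-0.125,0],[0,0,-0.002,-0.125,0],[0,0,-0.002,-0.125,0],[0,0,-0.002,-0.125,0]],
  ],
)

```text
time_s: 29.75
eef_pos: [0.4537, 0.0818, 0.2357]
tool_rot: [3.135, 0.028, 0.401]
contact_force: [-0.1, -0.6, -0.7]
gripper_width: 0.46
```

```bash
python3 st.py; python3 go.py 520 340 250 82.5
```

```text
t 29.9 pos [454.   82.1 235.9] rpy deg [179.59   1.54  22.51] q [  5.  -0. 114.  -1.  68.  73.] F [ 0.3  0.5 -1.4] w 0.463
tool shift mm [ 159.3 -212.8  -19.9] norm rows 6.4 turn -1.047 (8.4 rows)
```

carry_out(
  motion=[
    [[0,0,-0.002,-0.125,0],[0,0,-0.002,-0.125,0],[0,0,-0.002,-0.125,0],[0,0,-0.002,-0.125,0],[0,0,-0.002,-0.125,0]],
  ],
)

```text
time_s: 30.32
eef_pos: [0.4525, 0.0799, 0.2434]
tool_rot: [-3.128, 0.029, 1.015]
contact_force: [0.1, 0.3, -0.3]
gripper_width: 0.462
```

```bash
python3 st.py; python3 go.py 520 340 250 82.5
```

```text
t 30.47 pos [452.7  80.1 243.6] rpy deg [-179.27    1.65   57.73] q [  5.  -1. 113.  -1.  69.  38.] F [ 0.3 -0.5 -1.7] w 0.459
tool shift mm [255.4 -82.  -12.7] norm rows 6.4 turn -0.432 (3.5 rows)
```

carry_out(
  motion=[
    [[0,0,0,-0.12,0],[0,0,0,-0.12,0],[0,0,0,-0.12,0],[0,0,0,-0.07,0]],
  ],
)

```text
time_s: 30.8
eef_pos: [0.452, 0.0794, 0.2423]
tool_rot: [-3.116, 0.021, 1.431]
contact_force: [0.1, 0.4, -1.7]
gripper_width: 0.465
```

```bash
python3 st.py; python3 go.py 575 340 250 82.5
```

```text
t 30.95 pos [452.   79.4 242.3] rpy deg [-178.56    1.23   81.74] q [  5.  -1. 113.  -1.  69.  14.] F [-1.  -1.2 -1.3] w 0.458
tool shift mm [275.3  84.  -15.7] norm rows 6.9 turn -0.013 (0.1 rows)
```

carry_out(
  motion=[
    [[0.035,0.01,0,0,0],[0.035,0.01,0,0,0]],
  ],
)

```text
time_s: 31.12
eef_pos: [0.4806, 0.1418, 0.2398]
tool_rot: [-3.115, 0.026, 1.409]
contact_force: [1.1, 0.0, -1.0]
gripper_width: 0.462
```

```bash
python3 st.py; python3 go.py 585 345 250 82.5
```

```text
t 31.27 pos [480.9 143.3 239.5] rpy deg [-178.45    1.5    81.15] q [ 12.   5. 108.  -1.  69.  21.] F [-0.7 -1.1 -1.8] w 0.463
tool shift mm [214.9  71.4 -18.1] norm rows 5.4 turn -0.024 (0.2 rows)
```

carry_out(
  motion=[
    [[0.035,0.01,0,0,0],[0.035,0.01,0,0,0]],
  ],
)

```text
time_s: 31.43
eef_pos: [0.5088, 0.2046, 0.2357]
tool_rot: [-3.11, 0.033, 1.405]
contact_force: [0.5, -1.1, -0.6]
gripper_width: 0.459
```

```bash
python3 st.py; python3 go.py 585 345 250 82.5
```

```text
t 31.58 pos [509.  205.8 235.2] rpy deg [-178.16    1.93   80.82] q [ 18.  11. 102.  -1.  70.  28.] F [-1.1  0.1 -1. ] w 0.466
tool shift mm [149.   52.2 -21.5] norm rows 3.8 turn -0.029 (0.2 rows)
```

carry_out(
  motion=[
    [[0.035,0.011,0,0,0],[0.035,0.011,0,0,0]],
  ],
)

```text
time_s: 31.75
eef_pos: [0.538, 0.2644, 0.2303]
tool_rot: [-3.103, 0.043, 1.401]
contact_force: [1.0, -0.4, -0.7]
gripper_width: 0.458
```

```bash
python3 st.py; python3 go.py 585 345 250 82.5
```

```text
t 31.9 pos [538.2 265.6 229.6] rpy deg [-177.77    2.49   80.54] q [23. 17. 95. -1. 71. 32.] F [-1.4 -0.7 -1.2] w 0.464
tool shift mm [ 85.   32.1 -25.4] norm rows 2.3 turn -0.034 (0.3 rows)
```

carry_out(
  motion=[
    [[0.028,0.011,-0.025,-0.03,0]],
  ],
)

```text
time_s: 31.98
eef_pos: [0.5448, 0.284, 0.2432]
tool_rot: [-3.08, 0.06, 1.434]
contact_force: [-0.8, -0.8, -3.9]
gripper_width: 0.459
```

```bash
python3 st.py; python3 go.py 594 348.5 250 82.5
```

```text
t 32.13 pos [555.6 291.7 254.5] rpy deg [-177.85    2.38   82.19] q [24. 19. 89. -1. 75. 32.] F [-0.1  0.4 -1. ] w 0.461
tool shift mm [61.6 30.4  0.9] norm rows 1.6 turn -0.005 (0.0 rows)
```

carry_out(
  motion=[
    [[0.028,0.011,-0.025,0,0]],
  ],
)

```text
time_s: 32.22
eef_pos: [0.5617, 0.3098, 0.2679]
tool_rot: [-3.083, 0.06, 1.431]
contact_force: [-0.3, -0.3, -5.6]
gripper_width: 0.462
```

```bash
python3 st.py; python3 go.py 594 348.5 250 82.5
```

```text
t 32.37 pos [572.1 318.1 279.5] rpy deg [-178.      2.33   82.12] q [26. 21. 84. -1. 78. 34.] F [ 0.8 -0.9 -0.8] w 0.463
tool shift mm [34.3 18.5 27.5] norm rows 1.1 turn -0.007 (0.1 rows)
```

carry_out(
  motion=[
    [[0.025,0.01,-0.025,0,0]],
  ],
)

```text
time_s: 32.45
eef_pos: [0.5779, 0.3338, 0.293]
tool_rot: [-3.087, 0.059, 1.431]
contact_force: [-0.4, -0.7, -4.6]
gripper_width: 0.462
```

```bash
python3 st.py; python3 go.py 594 348.5 180 82.5
```

```text
t 32.6 pos [587.2 341.7 304.7] rpy deg [-178.15    2.29   82.08] q [27. 23. 79. -1. 82. 35.] F [ 0.8 -0.5 -1.5] w 0.46
tool shift mm [ 12.7   9.8 124. ] norm rows 3.0 turn -0.007 (0.1 rows)
```

carry_out(
  motion=[
    [[0.002,0.002,0.04,0,0],[0.002,0.001,0.04,0,0],[0.002,0.001,0.038,0,0],[0,0,0,0,0]],
  ],
)

```text
time_s: 32.93
eef_pos: [0.5899, 0.3375, 0.1887]
tool_rot: [-3.118, 0.039, 1.428]
contact_force: [-2.5, -0.6, -3.9]
gripper_width: 0.458
```

```bash
python3 st.py; python3 go.py 594 348.5 180 82.5
```

```text
t 33.08 pos [596.3 341.2 199.6] rpy deg [-179.5     1.61   81.81] q [27. 27. 85. -1. 70. 35.] F [ 0.9 -0.3 -1.5] w 0.458
tool shift mm [ 7.4 -3.1 19.4] norm rows 0.5 turn -0.012 (0.1 rows)
```

carry_out(
  motion=[
    [[0.004,-0.002,0.03,-0.01,0],[0.003,-0.001,0,0,0]],
  ],
)

```text
time_s: 33.25
eef_pos: [0.5983, 0.3484, 0.1773]
tool_rot: [3.14, 0.022, 1.436]
contact_force: [-1.9, -1.5, -4.7]
gripper_width: 0.463
```

```bash
python3 st.py; python3 go.py 594 348.5 126.7 82.5;python3 -c "
from m import *
cap('wrist','w23')
c=cap('scene')
cv2.imwrite('pics/s23.png',cv2.resize(c['image'][200:420,330:530],None,fx=2.7,fy=2.7)[:,:,::-1])"
```

```text
t 33.4 pos [603.2 351.3 184.9] rpy deg [179.25   0.79  82.32] q [27. 28. 85. -1. 67. 35.] F [ 0.7  0.2 -1.1] w 0.459
tool shift mm [-3.2 -9.5 58.2] norm rows 1.4 turn -0.003 (0.0 rows)
```

View pics/w23.png

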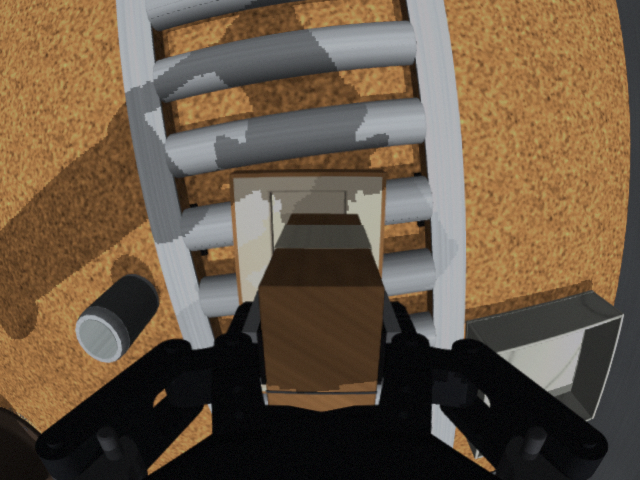

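View pics/s23.png

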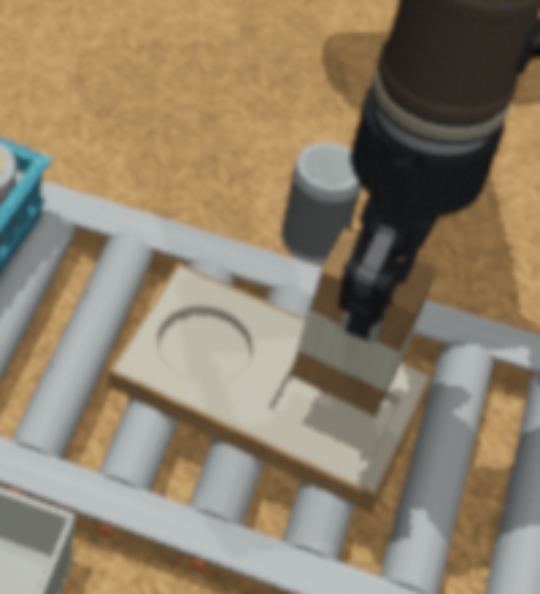

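carry_out(
  motion=[
    [[-0.002,-0.008,0.02,0,0]],
  ],
)

```text
time_s: 33.58
eef_pos: [0.5996, 0.3517, 0.1707]
tool_rot: [3.119, 0.008, 1.436]
contact_force: [0.7, -0.1, -0.6]
gripper_width: 0.463
```

```bash
python3 st.py; python3 go.py 594 348.5 126.7 82.5
```

```text
t 33.73 pos [593.5 349.2 163.6] rpy deg [179.45   0.93  82.33] q [27. 28. 87. -1. 65. 36.] F [-0.7 -0.5 -1.4] w 0.462
tool shift mm [-0.   0.2 36.9] norm rows 0.9 turn -0.003 (0.0 rows)
```

carry_out(
  motion=[
    [[0,0,0.018,0,0]],
  ],
)

```text
time_s: 33.82
eef_pos: [0.597, 0.3506, 0.1509]
tool_rot: [3.124, 0.011, 1.437]
contact_force: [1.0, -0.1, -1.0]
gripper_width: 0.46
```

```bash
python3 st.py; python3 go.py 594 348.5 126.7 82.5;python3 -c "
from m import *
cap('wrist','w24')
c=cap('scene')
cv2.imwrite('pics/s24.png',cv2.resize(c['image'][200:420,330:530],None,fx=2.7,fy=2.7)[:,:,::-1])"
```

```text
t 33.97 pos [592.8 348.3 144.8] rpy deg [179.58   1.04  82.33] q [27. 29. 88. -1. 63. 36.] F [ 0.2  0.6 -0.9] w 0.461
tool shift mm [ 0.7  1.  18.1] norm rows 0.4 turn -0.003 (0.0 rows)
```

View pics/w24.png

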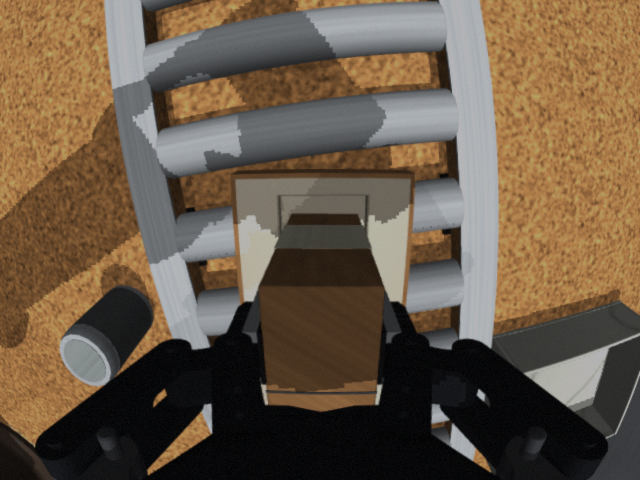

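View pics/s24.png

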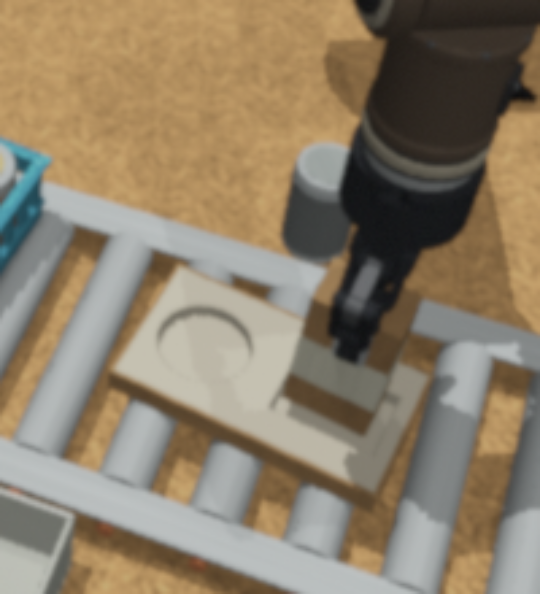

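```bash
cat >> m.py <<'E'
def wray(c,s,u,v,z):
    a=(u-c["cx"])/c["fx"];b=(v-c["cy"])/c["fy"];th=np.hypot(a,b);d=np.array([np.sin(th)*a/th,np.sin(th)*b/th,np.cos(th)])
    R=Ro.from_euler("xyz",s["tool_rot"]).as_matrix();M=c["mount"]
    o=R@M[:3,3]+s["eef_pos"];d=R@M[:3,:3]@d
    return o+d*(z-o[2])/d[2]
E
python3 - <<'E'
from m import *
c,W,s=wcloud()
A=wray(c,s,324,214,.0728);B=wray(c,s,323,194,.0665);d=np.array([np.cos(np.radians(82.5)),np.sin(np.radians(82.5))])
n=np.array([d[1],-d[0]])
print(A,B,(B-A)[:2]@d*1000)
for u in(288,360): print("c",wray(c,s,u,215,.0728)[:2]@n)
for u in(279,367): print("p",wray(c,s,u,195,.0665)[:2]@n)
E
```

```text
[0.60047558 0.3719501  0.0728    ] [0.60142001 0.38281243 0.0665    ] 10.89266785511354
c 0.5253788376096642
c 0.5682700037414765
p 0.5196959686856615
p 0.5730088275634663
```

carry_out(
  motion=[
    [[0.004,0.001,0.006,0,0]],
  ],
)

```text
time_s: 34.2
eef_pos: [0.5973, 0.3532, 0.1429]
tool_rot: [3.128, 0.014, 1.436]
contact_force: [0.7, -0.4, -0.9]
gripper_width: 0.463
```

```bash
python3 st.py; python3 go.py 594 351.5 126.7 82.5
```

```text
t 34.35 pos [596.1 353.2 140.7] rpy deg [179.37   0.88  82.34] q [28. 30. 87. -1. 63. 36.] F [ 0.2 -0.4 -1.3] w 0.459
tool shift mm [-1.8 -2.  14. ] norm rows 0.3 turn -0.003 (0.0 rows)
```

carry_out(
  motion=[
    [[0,0,0.006,0,0]],
  ],
)

```text
time_s: 34.43
eef_pos: [0.5972, 0.3538, 0.1361]
tool_rot: [3.128, 0.014, 1.437]
contact_force: [0.0, 0.7, -0.8]
gripper_width: 0.464
```

```bash
python3 st.py; python3 go.py 594 351.5 126.7 82.5;python3 -c "
from m import *
cap('wrist','w25')"
```

```text
t 34.58 pos [595.5 352.8 133.8] rpy deg [179.45   0.94  82.34] q [28. 30. 88. -1. 62. 36.] F [-0.4 -0.2 -1.6] w 0.463
tool shift mm [-1.4 -1.4  7.1] norm rows 0.2 turn -0.003 (0.0 rows)
```

View pics/w25.png

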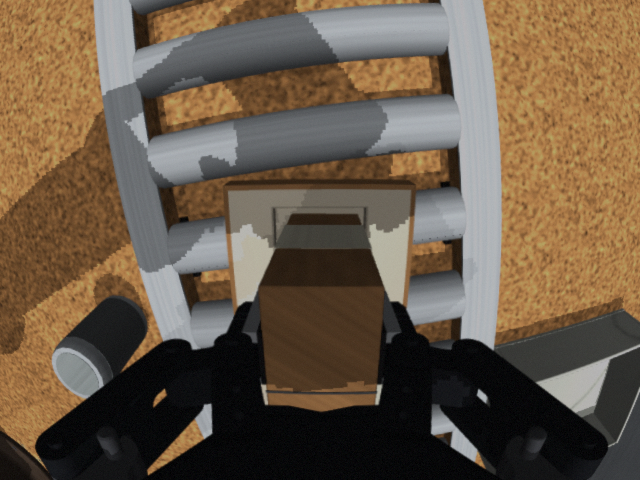

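carry_out(
  motion=[
    [[-0.001,-0.002,0.005,0,0]],
  ],
)

```text
time_s: 34.72
eef_pos: [0.5949, 0.3526, 0.1303]
tool_rot: [3.129, 0.014, 1.437]
contact_force: [0.5, 0.4, -0.9]
gripper_width: 0.462
```

```bash
python3 st.py; python3 go.py 594 351.5 126.7 82.5
```

```text
t 34.87 pos [593.2 351.9 128.6] rpy deg [179.47   0.95  82.34] q [28. 30. 88. -1. 62. 36.] F [-0.9 -0.2 -0.8] w 0.463
tool shift mm [-0.2  0.8  1.9] norm rows 0.0 turn -0.003 (0.0 rows)
```

carry_out(
  motion=[
    [[0,0,0.002,0,0]],
  ],
)

```text
time_s: 34.95
eef_pos: [0.5936, 0.3519, 0.1279]
tool_rot: [3.132, 0.016, 1.437]
contact_force: [-2.2, -1.9, 13.3]
gripper_width: 0.46
```

```bash
python3 st.py; python3 go.py 594 351.5 126.7 82.5
```

```text
t 35.1 pos [593.5 352.  128. ] rpy deg [179.44   0.92  82.34] q [28. 31. 88. -1. 61. 36.] F [-1.8 -1.   4.7] w 0.464
tool shift mm [-0.4  0.5  1.3] norm rows 0.0 turn -0.003 (0.0 rows)
```

carry_out(
  motion=[
    [[0,0,0.001,0,0],[0,0,0,0,0.6],[0,0,0,0,1],[0,0,0,0,1],[0,0,0,0,1]],
  ],
)

```text
time_s: 35.52
eef_pos: [0.5942, 0.3523, 0.1274]
tool_rot: [3.13, 0.015, 1.437]
contact_force: [-1.2, 0.5, 0.6]
gripper_width: 0.985
```

```bash
python3 st.py; python3 go.py 594 351.5 126.7 82.5;python3 -c "
from m import *
cap('wrist','w26')
c=cap('scene')
cv2.imwrite('pics/s26.png',cv2.resize(c['image'][200:420,330:530],None,fx=2.7,fy=2.7)[:,:,::-1])"
```

```text
t 35.67 pos [594.1 352.2 127.3] rpy deg [179.34   0.86  82.34] q [28. 31. 88. -1. 61. 36.] F [ 0.8 -1.3  0.2] w 0.999
tool shift mm [-0.7 -0.   0.7] norm rows 0.0 turn -0.003 (0.0 rows)
```

View pics/w26.png

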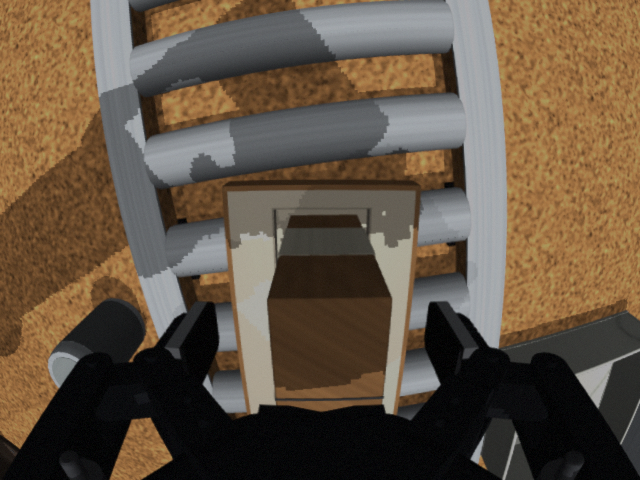

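View pics/s26.png

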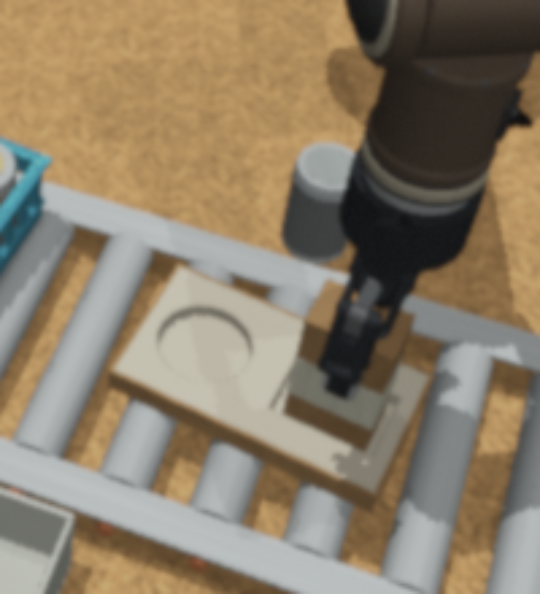

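carry_out(
  motion=[
    [[0,0,-0.03,0,1]],
  ],
)

```text
time_s: 35.85
eef_pos: [0.5892, 0.3502, 0.1502]
tool_rot: [3.141, 0.023, 1.437]
contact_force: [-1.6, -0.1, -0.8]
gripper_width: 1.0
```

```bash
python3 st.py; python3 go.py
```

```text
t 36.0 pos [596.1 354.  160.6] rpy deg [179.02   0.64  82.34] q [28. 29. 87. -1. 64. 36.] F [0.6 0.2 0.5] w 0.999
```

carry_out(
  motion=[
    [[0,0,-0.04,0,1]],
  ],
)

```text
time_s: 36.08
eef_pos: [0.5898, 0.3513, 0.1894]
tool_rot: [3.139, 0.022, 1.437]
contact_force: [-0.8, 0.1, -2.1]
gripper_width: 1.001
```

```bash
python3 st.py; python3 go.py
```

```text
t 36.23 pos [598.1 355.8 203.1] rpy deg [178.62   0.36  82.34] q [28. 26. 85. -1. 68. 36.] F [-0.2 -0.4 -0.2] w 0.997
```

carry_out(
  motion=[
    [[0,0,-0.025,0,1]],
  ],
)

```text
time_s: 36.32
eef_pos: [0.5938, 0.354, 0.2213]
tool_rot: [3.127, 0.013, 1.437]
contact_force: [-1.0, -0.1, -1.0]
gripper_width: 1.001
```

```bash
python3 st.py; python3 go.py 402 287 190 82.5
```

```text
t 36.47 pos [598.9 356.8 229.8] rpy deg [178.4    0.2   82.34] q [28. 25. 84. -1. 70. 36.] F [-0.1  0.2 -0.7] w 1.001
tool shift mm [ -95.3 -186.9   34.9] norm rows 5.1 turn -0.003 (0.0 rows)
```

carry_out(
  motion=[
    [[-0.017,-0.034,0,0,1],[-0.017,-0.034,0,0,1]],
  ],
)

```text
time_s: 36.63
eef_pos: [0.5309, 0.3327, 0.2225]
tool_rot: [3.112, 0.003, 1.435]
contact_force: [-0.5, 0.4, 0.8]
gripper_width: 0.998
```

```bash
python3 st.py; python3 go.py 402 287 190 82.5; python3 - <<'E'
from m import *
c=cap("top");W=cloud(c);Z=W[...,2]
ct,m=comps(c,(.53,.67,.29,.41),(Z>.14)&(Z<.18),W); zt=np.median(Z[m>0]);p=planar(c,ct,zt).astype(np.float32)*1000
print(zt,cv2.minAreaRect(p))
E
```

```text
t 36.78 pos [526.6 331.  220.6] rpy deg [178.63   0.42  82.31] q [29. 17. 95. -1. 67. 37.] F [ 0.4 -0.   0.6] w 0.999
tool shift mm [ -60.1 -118.3   28.2] norm rows 3.3 turn -0.003 (0.0 rows)
0.16378240160200555 ((591.304443359375, 334.54119873046875), (52.05614471435547, 43.862701416015625), 83.49224853515625)
```

carry_out(
  motion=[
    [[-0.017,-0.034,0,0,1],[-0.017,-0.034,0,0,1]],
  ],
)

```text
time_s: 37.0
eef_pos: [0.4649, 0.3101, 0.2196]
tool_rot: [3.106, -0.0, 1.434]
contact_force: [-1.1, 0.8, 0.2]
gripper_width: 1.003
```

```bash
python3 st.py; python3 go.py 402 287 190 82.5;python3 - <<'E'
from m import *
c=cap("top");W=cloud(c);Z=W[...,2]
ct,m=comps(c,(.53,.67,.29,.41),(Z>.14)&(Z<.18),W); zt=np.median(Z[m>0]);p=planar(c,ct,zt).astype(np.float32)*1000
print(zt,cv2.minAreaRect(p))
E
```

```text
t 37.15 pos [462.5 309.3 219.3] rpy deg [1.7804e+02 5.0000e-02 8.2260e+01] q [ 30.  10. 105.  -1.  64.  38.] F [ 0.3 -0.3 -0.2] w 1.001
tool shift mm [-30.3 -57.9  27.4] norm rows 1.7 turn -0.004 (0.0 rows)
0.1640624488143214 ((592.0875854492188, 342.8705749511719), (68.71412658691406, 44.00312042236328), 82.85209655761719)
```

carry_out(
  motion=[
    [[-0.014,-0.028,-0.003,0,1]],
  ],
)

```text
time_s: 37.28
eef_pos: [0.4414, 0.3027, 0.224]
tool_rot: [3.097, -0.006, 1.434]
contact_force: [0.7, 1.1, 0.7]
gripper_width: 0.997
```

```bash
python3 st.py; python3 go.py 402 287 40 82.5
```

```text
t 37.43 pos [436.2 300.9 223.3] rpy deg [ 1.7776e+02 -1.5000e-01  8.2250e+01] q [ 31.   7. 108.  -1.  64.  39.] F [-0.6  0.   0.9] w 0.998
tool shift mm [-18.8 -39.2 181.9] norm rows 4.5 turn -0.004 (0.0 rows)
```

carry_out(
  motion=[
    [[-0.014,-0.026,-0.003,0,1]],
  ],
)

```text
time_s: 37.52
eef_pos: [0.4144, 0.293, 0.2268]
tool_rot: [3.095, -0.007, 1.434]
contact_force: [0.0, -0.2, 0.4]
gripper_width: 1.002
```

```bash
python3 st.py; python3 go.py 402 287 40 82.5; python3 - <<'E'
from m import *
c,W,s=wcloud("w27"); Z=W[...,2]
ct,m=comps(c,(.33,.47,.22,.35),(Z>.082)&(Z<.1),W); p=W[m>0]; print((med(p)*1000).round(1),cv2.minAreaRect((p[:,:2]*1000).astype(np.float32)))
E
```

```text
t 37.67 pos [409.8 291.2 226.1] rpy deg [177.63  -0.24  82.26] q [ 31.   3. 111.  -1.  63.  40.] F [ 0.8  0.1 -0.7] w 1.001
tool shift mm [ -6.  -14.8 185.6] norm rows 4.5 turn -0.004 (0.0 rows)
[402.4 291.6  89.5] ((402.195556640625, 290.40106201171875), (49.82260513305664, 51.85546875), 80.8947982788086)
```

View pics/w27.png

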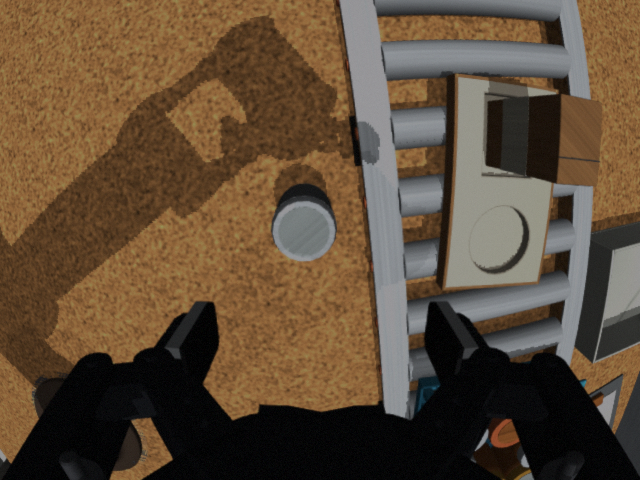

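carry_out(
  motion=[
    [[-0.002,-0.003,-0.04,0,1],[-0.002,-0.003,-0.04,0,1],[0,-0.003,-0.04,0,1],[0,0,0,0,1]],
  ],
)

```text
time_s: 38.05
eef_pos: [0.4022, 0.291, 0.3506]
tool_rot: [3.097, -0.006, 1.434]
contact_force: [1.4, 1.3, 0.6]
gripper_width: 1.001
```

```bash
python3 st.py; python3 go.py 401.5 289.5 40 82.5
```

```text
t 38.2 pos [398.5 288.5 341.6] rpy deg [178.09   0.21  82.13] q [ 32.  -3. 104.  -1.  78.  40.] F [-0.2 -0.2 -0.2] w 1.003
tool shift mm [  2.5  -7.2 301.5] norm rows 7.2 turn -0.006 (0.1 rows)
```

carry_out(
  motion=[
    [[0,-0.002,0.04,0,1]],
  ],
)

```text
time_s: 38.28
eef_pos: [0.4033, 0.2915, 0.3085]
tool_rot: [3.095, -0.007, 1.433]
contact_force: [1.1, 0.1, 0.5]
gripper_width: 0.999
```

```bash
python3 st.py; python3 go.py 401.5 289.5 42 82.5
```

```text
t 38.43 pos [395.3 286.7 296.9] rpy deg [178.55   0.59  82.12] q [ 32.  -1. 108.  -1.  73.  40.] F [ 0.3 -0.1  0.2] w 1.0
tool shift mm [  6.3  -0.7 254.9] norm rows 6.1 turn -0.007 (0.1 rows)
```

carry_out(
  motion=[
    [[0,-0.002,0.04,0,1]],
  ],
)

```text
time_s: 38.52
eef_pos: [0.4001, 0.2897, 0.267]
tool_rot: [3.104, 0.001, 1.433]
contact_force: [2.3, 1.6, 1.2]
gripper_width: 0.999
```

```bash
python3 st.py; python3 go.py 401.5 289.5 42 82.5
```

```text
t 38.67 pos [392.8 285.4 257.8] rpy deg [178.87   0.86  82.12] q [ 32.   0. 110.  -1.  69.  40.] F [-0.7  0.4 -0.1] w 0.998
tool shift mm [  8.5   3.8 215.8] norm rows 5.2 turn -0.007 (0.1 rows)
```

carry_out(
  motion=[
    [[0,-0.001,0.04,0,1]],
  ],
)

```text
time_s: 38.75
eef_pos: [0.3996, 0.2892, 0.2275]
tool_rot: [3.107, 0.003, 1.433]
contact_force: [1.7, 1.8, 0.7]
gripper_width: 0.996
```

```bash
python3 st.py; python3 go.py 401.5 289.5 42 82.5
```

```text
t 38.9 pos [392.1 284.5 218.4] rpy deg [179.     0.97  82.12] q [ 32.   3. 113.  -2.  64.  40.] F [0.8 0.5 0.6] w 0.997
tool shift mm [  9.3   5.6 176.4] norm rows 4.2 turn -0.007 (0.1 rows)
```

carry_out(
  motion=[
    [[0,0,0.04,0,1]],
  ],
)

```text
time_s: 38.98
eef_pos: [0.4006, 0.2887, 0.1882]
tool_rot: [3.108, 0.004, 1.433]
contact_force: [1.6, 1.0, 1.1]
gripper_width: 0.996
```

```bash
python3 st.py; python3 go.py 401.5 289.5 42 82.5
```

```text
t 39.13 pos [392.6 283.6 179.1] rpy deg [179.08   1.04  82.12] q [ 32.   6. 115.  -2.  60.  40.] F [-0.5  0.8  0.3] w 0.994
tool shift mm [  9.5   5.8 137. ] norm rows 3.3 turn -0.007 (0.1 rows)
```

carry_out(
  motion=[
    [[0.006,0.004,0.03,-0.007,1]],
  ],
)

```text
time_s: 39.22
eef_pos: [0.4033, 0.2917, 0.1567]
tool_rot: [3.114, 0.009, 1.44]
contact_force: [1.9, 1.1, 1.6]
gripper_width: 0.999
```

```bash
python3 st.py; python3 go.py 401.5 289.5 42 82.5
```

```text
t 39.37 pos [398.3 288.8 150.4] rpy deg [179.09   1.05  82.52] q [ 32.   9. 115.  -2.  56.  40.] F [-0.5  0.2  0.1] w 1.002
tool shift mm [  3.1   1.4 108.4] norm rows 2.6 turn 0.000 (0.0 rows)
```

carry_out(
  motion=[
    [[0.004,0.002,0.035,0,1]],
  ],
)

```text
time_s: 39.45
eef_pos: [0.4076, 0.2957, 0.1235]
tool_rot: [3.113, 0.008, 1.44]
contact_force: [2.3, 1.5, 0.5]
gripper_width: 1.0
```

```bash
python3 st.py; python3 go.py 401.5 289.5 42 82.5; python3 -c "
from m import *
cap('wrist','w28')"
```

```text
t 39.6 pos [400.8 291.5 115.9] rpy deg [179.19   1.14  82.52] q [ 32.  12. 116.  -2.  52.  40.] F [-1.1 -0.3  0.1] w 1.001
tool shift mm [-0.4 -0.1 74. ] norm rows 1.8 turn 0.000 (0.0 rows)
```

View pics/w28.png

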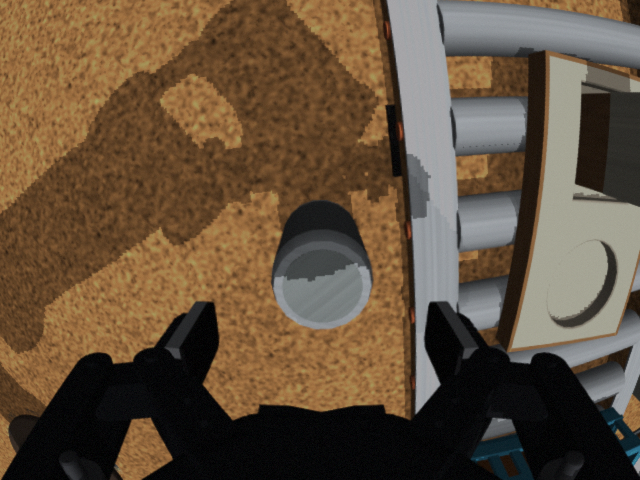

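Centred (can lid at columns 272–371). Down in settled rows.

carry_out(
  motion=[
    [[0,0,0.036,0,1]],
  ],
)

```text
time_s: 39.73
eef_pos: [0.4093, 0.2958, 0.0891]
tool_rot: [3.111, 0.007, 1.441]
contact_force: [1.9, 0.6, -0.0]
gripper_width: 1.001
```

```bash
python3 st.py; python3 go.py 401.5 289.5 42 82.5
```

```text
t 39.88 pos [401.4 290.7  81.4] rpy deg [179.18   1.13  82.52] q [ 32.  15. 117.  -2.  48.  41.] F [0.8 0.  0.1] w 0.996
tool shift mm [-0.4 -0.3 39.4] norm rows 0.9 turn 0.000 (0.0 rows)
```

carry_out(
  motion=[
    [[0,0,0.036,0,1]],
  ],
)

```text
time_s: 39.97
eef_pos: [0.4088, 0.2945, 0.0529]
tool_rot: [3.114, 0.009, 1.44]
contact_force: [2.0, 1.2, 0.1]
gripper_width: 1.001
```

```bash
python3 st.py; python3 go.py 401.5 289.5 42 82.5; python3 -c "
from m import *
cap('wrist','w29')"
```

```text
t 40.12 pos [400.8 289.4  45.6] rpy deg [179.32   1.25  82.52] q [ 32.  19. 117.  -2.  44.  41.] F [-0.8  0.2 -0.1] w 1.0
tool shift mm [0.3 0.6 3.6] norm rows 0.1 turn 0.000 (0.0 rows)
```

View pics/w29.png

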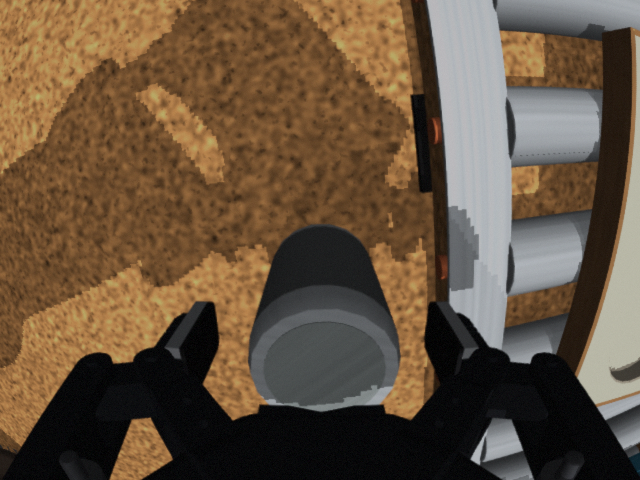

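carry_out(
  motion=[
    [[0,0,0,0,0],[0,0,0,0,0],[0,0,0,0,0],[0,0,0,0,0]],
  ],
)

```text
time_s: 40.5
eef_pos: [0.4067, 0.2934, 0.0551]
tool_rot: [3.118, 0.011, 1.44]
contact_force: [1.1, 0.0, -2.9]
gripper_width: 0.607
```

```bash
python3 st.py; python3 st.py; python3 go.py 401.5 289.5 142 82.5; python3 -c "
from m import *
cap('wrist','w30')"
```

```text
t 40.8 pos [405.7 292.7  53.6] rpy deg [178.77   0.77  82.5 ] q [ 32.  18. 117.  -2.  44.  41.] F [-0.8  0.   0.7] w 0.604
tool shift mm [ -5.   -1.9 -88.4] norm rows 2.1 turn 0.000 (0.0 rows)
```

View pics/w30.png

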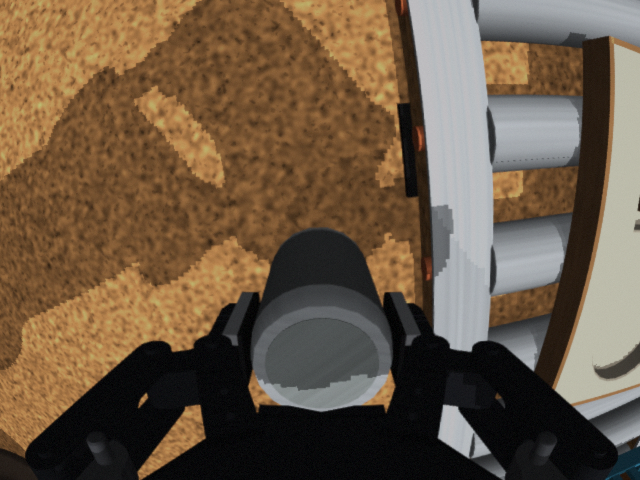

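```bash
python3 - <<'E'
from m import *
for i in range(2):
    c,W,s=wcloud(); p=W[350:380,290:350].reshape(-1,3); print((med(p)*1000).round(1), s["contact_force"].round(1), (s["eef_pos"]*1000).round(1))
c=cap("scene"); cv2.imwrite('pics/s30.png',cv2.resize(c['image'][200:420,330:530],None,fx=2.7,fy=2.7)[:,:,::-1])
E
```

```text
[404.9 290.2  89.7] [-1.2 -0.6  1.9] [405.7 292.7  53.6]
[404.8 290.1  89.7] [ 0.  -0.3  2.1] [405.7 292.7  53.6]
```

View pics/s30.png

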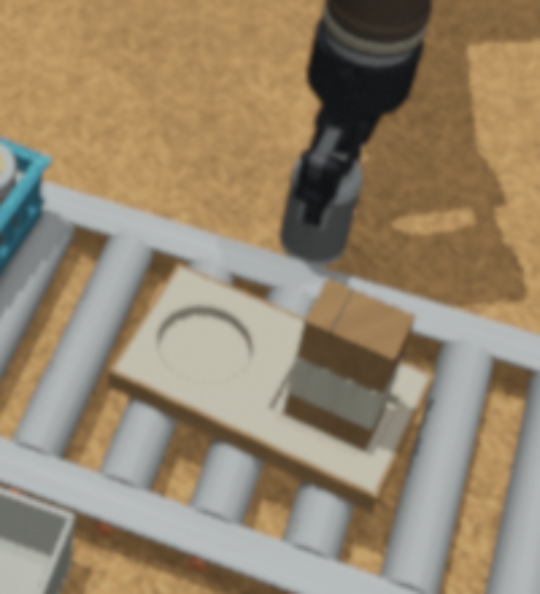

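carry_out(
  motion=[
    [[0,0,-0.025,0,0]],
  ],
)

```text
time_s: 41.08
eef_pos: [0.4012, 0.2906, 0.0743]
tool_rot: [3.128, 0.02, 1.44]
contact_force: [-1.2, -0.8, -2.1]
gripper_width: 0.606
```

```bash
python3 st.py; python3 go.py
```

```text
t 41.23 pos [406.7 294.1  79.6] rpy deg [178.59   0.63  82.5 ] q [ 32.  16. 116.  -2.  47.  41.] F [ 0.6 -0.2 -2.5] w 0.608
```

carry_out(
  motion=[
    [[0,0,-0.04,0,0]],
  ],
)

```text
time_s: 41.32
eef_pos: [0.399, 0.2902, 0.111]
tool_rot: [3.132, 0.024, 1.44]
contact_force: [-2.0, -0.7, -4.4]
gripper_width: 0.607
```

```bash
python3 st.py; python3 go.py
```

```text
t 41.47 pos [407.7 295.9 121. ] rpy deg [178.35   0.43  82.51] q [ 32.  12. 115.  -2.  52.  40.] F [ 0.3  0.1 -2.2] w 0.605
```

carry_out(
  motion=[
    [[0,0,-0.04,0,0]],
  ],
)

```text
time_s: 41.55
eef_pos: [0.4, 0.2919, 0.1523]
tool_rot: [3.128, 0.02, 1.44]
contact_force: [-0.2, -0.3, -4.2]
gripper_width: 0.611
```

```bash
python3 st.py; python3 go.py 581 250.6 180 82.5
```

```text
t 41.7 pos [408.1 297.2 162.1] rpy deg [178.15   0.28  82.51] q [ 32.   8. 114.  -2.  57.  40.] F [-0.  -0.  -2.2] w 0.606
tool shift mm [-23.8 178.  -12. ] norm rows 4.3 turn 0.000 (0.0 rows)
```

carry_out(
  motion=[
    [[-0.008,0.03,0,0,0],[-0.005,0.036,0,0,0]],
  ],
)

```text
time_s: 41.87
eef_pos: [0.4638, 0.2752, 0.1593]
tool_rot: [3.121, 0.01, 1.446]
contact_force: [0.6, 0.6, -1.4]
gripper_width: 0.605
```

```bash
python3 st.py; python3 go.py 581 250.6 165 82.5
```

```text
t 42.02 pos [466.4 274.5 159. ] rpy deg [178.78   0.55  82.54] q [ 27.  13. 109.  -1.  58.  35.] F [-0.5 -0.2 -2.5] w 0.608
tool shift mm [ -8.9 116.8  -3.4] norm rows 2.8 turn 0.001 (0.0 rows)
```

carry_out(
  motion=[
    [[-0.005,0.036,0,0,0]],
  ],
)

```text
time_s: 42.1
eef_pos: [0.4932, 0.2646, 0.1556]
tool_rot: [3.134, 0.014, 1.443]
contact_force: [-0.2, 0.1, -3.1]
gripper_width: 0.612
```

```bash
python3 st.py; python3 go.py 581 250.6 165 82.5
```

```text
t 42.25 pos [501.  264.  157.6] rpy deg [178.93   0.65  82.44] q [ 24.  16. 105.  -1.  58.  32.] F [-0.6 -0.2 -1.4] w 0.608
tool shift mm [-2.8 81.1 -5.8] norm rows 2.0 turn -0.001 (0.0 rows)
```

carry_out(
  motion=[
    [[-0.003,0.036,0,0,0]],
  ],
)

```text
time_s: 42.33
eef_pos: [0.5272, 0.2563, 0.1542]
tool_rot: [3.138, 0.016, 1.441]
contact_force: [-1.2, -0.2, -3.4]
gripper_width: 0.603
```

```bash
python3 st.py; python3 go.py 581 250.6 165 82.5
```

```text
t 42.48 pos [535.7 255.9 156.6] rpy deg [179.07   0.71  82.39] q [ 22.  19. 102.  -1.  59.  30.] F [-0.2 -0.1 -2.5] w 0.61
tool shift mm [ 0.7 45.7 -7.6] norm rows 1.1 turn -0.002 (0.0 rows)
```

carry_out(
  motion=[
    [[0,0.034,-0.003,0,0]],
  ],
)

```text
time_s: 42.57
eef_pos: [0.5592, 0.2513, 0.1555]
tool_rot: [-3.141, 0.018, 1.44]
contact_force: [-1.1, 0.1, -2.9]
gripper_width: 0.607
```

```bash
python3 st.py; python3 go.py 581 250.6 108.3 82.5
```

```text
t 42.72 pos [568.7 251.6 159.2] rpy deg [179.16   0.74  82.36] q [20. 21. 98. -1. 61. 29.] F [ 0.1  0.9 -1.7] w 0.604
tool shift mm [ 1.3 11.6 51.1] norm rows 1.3 turn -0.002 (0.0 rows)
```

carry_out(
  motion=[
    [[0,0.011,0.01,0,0]],
  ],
)

```text
time_s: 42.8
eef_pos: [0.5775, 0.2511, 0.1502]
tool_rot: [3.129, 0.012, 1.438]
contact_force: [0.4, 0.3, -2.2]
gripper_width: 0.604
```

```bash
python3 st.py; python3 go.py 581 250.6 108.3 82.5
```

```text
t 42.95 pos [577.1 249.9 147.8] rpy deg [179.42   0.84  82.38] q [20. 23. 97. -1. 60. 28.] F [ 0.  -0.2 -1.7] w 0.604
tool shift mm [ 1.7  3.4 39.5] norm rows 1.0 turn -0.002 (0.0 rows)
```

carry_out(
  motion=[
    [[0.001,0.004,0.02,0,0]],
  ],
)

```text
time_s: 43.03
eef_pos: [0.5827, 0.2518, 0.1319]
tool_rot: [3.126, 0.011, 1.438]
contact_force: [0.9, 1.1, -1.6]
gripper_width: 0.607
```

```bash
python3 st.py; python3 go.py 581 250.6 108.3 82.5; python3 -c "
from m import *
cap('wrist','w31')
c=cap('scene')
cv2.imwrite('pics/s31.png',cv2.resize(c['image'][200:420,330:530],None,fx=2.7,fy=2.7)[:,:,::-1])"
```

```text
t 43.18 pos [578.1 249.8 126.1] rpy deg [179.74   0.98  82.42] q [20. 25. 97. -1. 58. 28.] F [-0.5 -0.1 -2.2] w 0.605
tool shift mm [ 1.5  2.6 17.8] norm rows 0.4 turn -0.001 (0.0 rows)
```

View pics/w31.png

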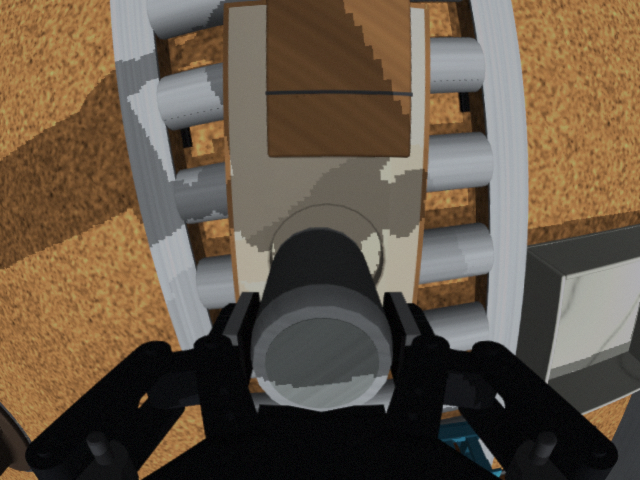

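View pics/s31.png

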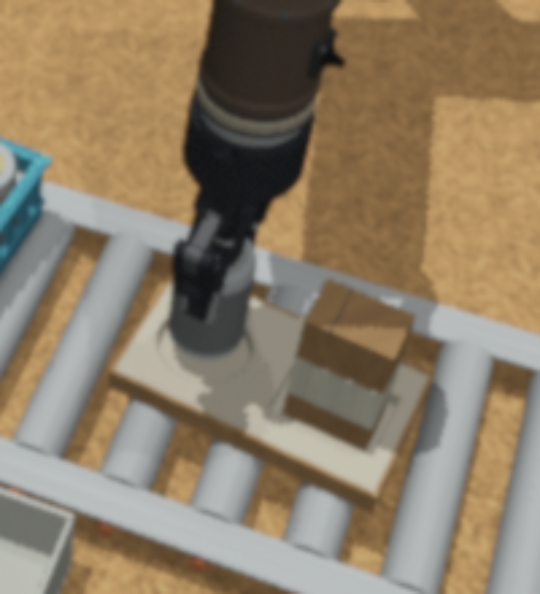

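```bash
python3 - <<'E'
from m import *
c,W,s=wcloud()
zb=s["eef_pos"][2]-.0536
d=np.array([np.cos(np.radians(82.5)),np.sin(np.radians(82.5))]);n=np.array([d[1],-d[0]])
A=wray(c,s,319,229,zb)[:2];B=wray(c,s,327,204,.0665)[:2]
L=wray(c,s,270,250,.0665)[:2];Rr=wray(c,s,384,250,.0665)[:2]
l=wray(c,s,277,250,zb)[:2];r=wray(c,s,361,250,zb)[:2]
print("far gap",(B-A)@d*1e3,"pocket n",L@n,Rr@n,"can n",l@n,r@n)
print("can ctr est",A-d*.0265,"pocket ctr",B-d*.0335)
E
```

```text
far gap 12.163647152077512 pocket n 0.5144196178447233 0.5807491071583718 can n 0.519467037620473 0.5662071371323764
can ctr est [0.5796781  0.24399331] pocket ctr [0.58482596 0.24852379]
```

carry_out(
  motion=[
    [[0.004,0.004,0.003,0,0]],
  ],
)

```text
time_s: 43.42
eef_pos: [0.5855, 0.2539, 0.1271]
tool_rot: [3.13, 0.014, 1.438]
contact_force: [-0.5, -0.1, -1.3]
gripper_width: 0.605
```

```bash
python3 st.py; python3 go.py 583 253.5 108.3 82.5; python3 -c "
from m import *
cap('wrist','w32')"
```

```text
t 43.57 pos [586.2 254.3 126.4] rpy deg [179.33   0.78  82.42] q [20. 25. 96. -1. 58. 28.] F [-0.2 -0.1 -2.2] w 0.606
tool shift mm [-1.  -3.3 18.1] norm rows 0.4 turn -0.001 (0.0 rows)
```

View pics/w32.png

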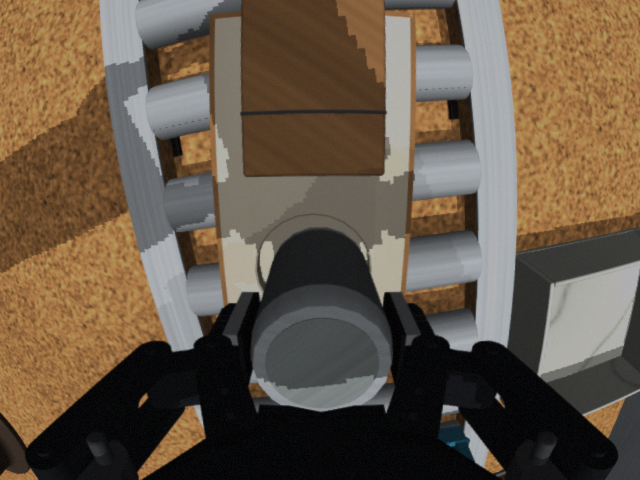

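carry_out(
  motion=[
    [[-0.001,-0.003,0.007,0,0]],
  ],
)

```text
time_s: 43.7
eef_pos: [0.5848, 0.254, 0.1209]
tool_rot: [3.126, 0.012, 1.438]
contact_force: [1.2, -0.0, -1.9]
gripper_width: 0.604
```

```bash
python3 st.py; python3 go.py 583 253.5 108.3 82.5; python3 -c "
from m import *
cap('wrist','w33')"
```

```text
t 43.85 pos [581.7 253.  118.1] rpy deg [179.49   0.87  82.41] q [20. 26. 97. -1. 57. 28.] F [-0.2  0.3 -3. ] w 0.607
tool shift mm [0.8 1.1 9.8] norm rows 0.2 turn -0.001 (0.0 rows)
```

View pics/w33.png

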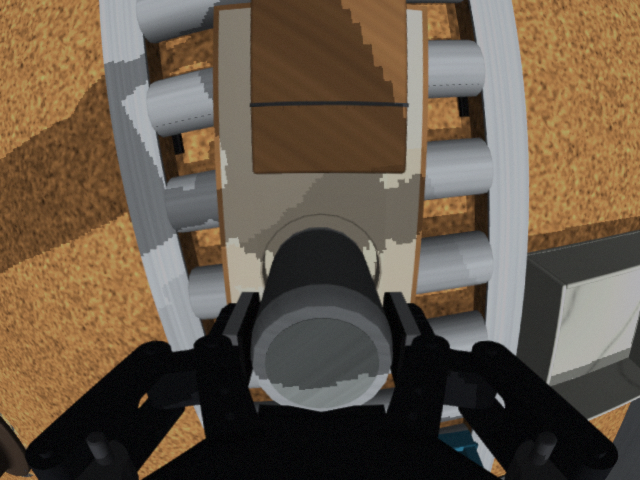

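Centred (pocket 264–379, can base ≈272–367). Lower.

carry_out(
  motion=[
    [[0,0,0.006,0,0]],
  ],
)

```text
time_s: 43.98
eef_pos: [0.5834, 0.2534, 0.1136]
tool_rot: [3.129, 0.013, 1.438]
contact_force: [-0.5, -0.6, -1.3]
gripper_width: 0.61
```

```bash
python3 st.py; python3 go.py 582 253 108.3 82.5
```

```text
t 44.13 pos [581.5 252.7 111.5] rpy deg [179.53   0.89  82.41] q [20. 26. 97. -1. 57. 28.] F [ 0.2 -0.4 -2.5] w 0.606
tool shift mm [0.4 0.4 3.2] norm rows 0.1 turn -0.002 (0.0 rows)
```

carry_out(
  motion=[
    [[0,0,0.002,0,0]],
  ],
)

```text
time_s: 44.22
eef_pos: [0.582, 0.2528, 0.1098]
tool_rot: [3.133, 0.015, 1.438]
contact_force: [-0.2, 0.7, -2.4]
gripper_width: 0.604
```

```bash
python3 st.py; python3 go.py 582 253 108.3 82.5
```

```text
t 44.37 pos [581.3 252.6 109.2] rpy deg [179.56   0.9   82.41] q [20. 26. 97. -1. 57. 28.] F [-0.1 -0.1 -2.9] w 0.607
tool shift mm [0.5 0.6 0.9] norm rows 0.0 turn -0.002 (0.0 rows)
```

carry_out(
  motion=[
    [[0,0,0.002,0,0]],
  ],
)

```text
time_s: 44.45
eef_pos: [0.5817, 0.2528, 0.1087]
tool_rot: [3.134, 0.016, 1.438]
contact_force: [-5.7, -1.4, 13.8]
gripper_width: 0.606
```

```bash
python3 st.py; python3 go.py 582 253 108.3 82.5
```

```text
t 44.6 pos [581.7 252.8 108.8] rpy deg [179.53   0.88  82.4 ] q [20. 26. 97. -1. 57. 28.] F [-3.   0.3  5.4] w 0.607
tool shift mm [0.2 0.2 0.5] norm rows 0.0 turn -0.002 (0.0 rows)
```

Seated. Release.

carry_out(
  motion=[
    [[0,0,0,0,0.75],[0,0,0,0,1],[0,0,0,0,1],[0,0,0,0,1]],
  ],
)

```text
time_s: 44.93
eef_pos: [0.5839, 0.2535, 0.1103]
tool_rot: [3.128, 0.013, 1.438]
contact_force: [-0.9, -0.1, 0.2]
gripper_width: 1.001
```

```bash
python3 st.py; python3 go.py 582 253 108.3 82.5; python3 -c "
from m import *
cap('wrist','w34')"
```

```text
t 45.08 pos [583.6 253.4 110.1] rpy deg [179.27   0.76  82.41] q [20. 26. 97. -1. 56. 28.] F [ 0.7 -0.4  0.3] w 0.997
tool shift mm [-0.6 -1.5  1.8] norm rows 0.1 turn -0.001 (0.0 rows)
```

View pics/w34.png

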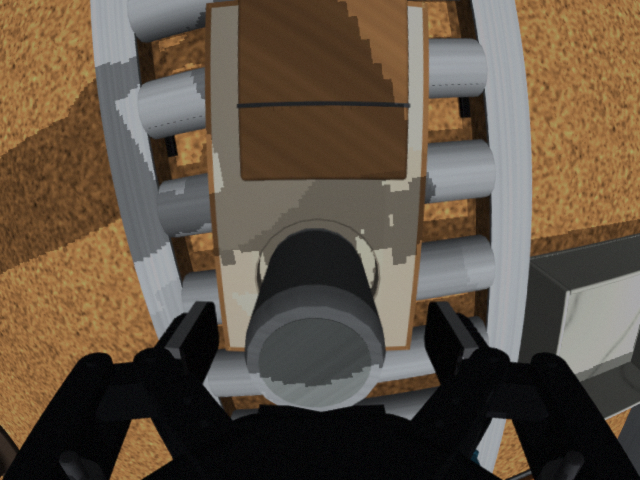

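carry_out(
  motion=[
    [[0,-0.001,-0.03,0,1]],
  ],
)

```text
time_s: 45.22
eef_pos: [0.5773, 0.2519, 0.1334]
tool_rot: [3.141, 0.02, 1.438]
contact_force: [-0.4, -1.3, -1.3]
gripper_width: 1.0
```

```bash
python3 st.py; python3 go.py
```

```text
t 45.37 pos [584.4 254.8 142.6] rpy deg [178.99   0.61  82.41] q [20. 24. 96. -1. 59. 28.] F [ 0.1 -0.6  0.5] w 1.002
```

carry_out(
  motion=[
    [[0,0,-0.04,0,1]],
  ],
)

```text
time_s: 45.45
eef_pos: [0.5773, 0.2528, 0.1726]
tool_rot: [3.14, 0.019, 1.438]
contact_force: [-0.5, 0.4, -1.9]
gripper_width: 0.997
```

```bash
python3 st.py; python3 go.py
```

```text
t 45.6 pos [586.3 256.2 184.9] rpy deg [178.62   0.42  82.42] q [20. 21. 94. -1. 63. 28.] F [ 0.   0.  -0.3] w 0.998
```

carry_out(
  motion=[
    [[0,0,-0.04,0,1]],
  ],
)

```text
time_s: 45.68
eef_pos: [0.5792, 0.2542, 0.2138]
tool_rot: [3.134, 0.016, 1.438]
contact_force: [-0.9, 0.0, -1.9]
gripper_width: 1.003
```

```bash
python3 st.py; python3 go.py 350 250 300
```

```text
t 45.83 pos [587.4 257.4 226.1] rpy deg [178.28   0.24  82.42] q [20. 19. 93. -1. 67. 28.] F [ 0.  -0.3  0.7] w 0.999
tool shift mm [ -39.  -232.1  -80.8] norm rows 6.0
```

carry_out(
  motion=[
    [[-0.005,-0.035,-0.01,0,1],[-0.005,-0.035,-0.01,0,1],[-0.005,-0.035,-0.01,0,1],[-0.005,-0.035,-0.01,0,1],[0,-0.02,0,0,1]],
  ],
)

```text
time_s: 46.25
eef_pos: [0.4202, 0.256, 0.2499]
tool_rot: [3.124, 0.013, 1.433]
contact_force: [-0.2, 0.0, -0.6]
gripper_width: 1.001
```

```bash
python3 st.py; python3 - <<'E'
from m import *
c=cap("top","t35");W=cloud(c);Z=W[...,2]
for k,b in dict(tin=(.53,.64,-.37,-.268,.085,.12),cap=(.56,.65,-.27,-.18,.19,.215),carton=(.53,.67,.29,.41,.145,.18),can=(.53,.64,.2,.295,.13,.16)).items():
    ct,m=comps(c,b[:4],(Z>b[4])&(Z<b[5]),W); zz=Z[m>0];zt=np.median(zz);p=planar(c,ct,zt).astype(np.float32)*1000
    print(k,round(float(zt),4),cv2.minAreaRect(p))
cap("scene","s35")
E
python3 go.py
```

```text
tin 0.1023 ((581.349365234375, -309.6281433105469), (68.2037124633789, 71.30111694335938), 1.7233903408050537)
cap 0.2039 ((600.7305908203125, -221.76470947265625), (28.60586166381836, 34.08332824707031), 46.349674224853516)
carton 0.1642 ((592.5963134765625, 343.5921325683594), (67.07596588134766, 43.13217544555664), 82.85212707519531)
can 0.1442 ((577.29150390625, 248.09498596191406), (54.36194610595703, 52.15898132324219), 68.40802001953125)
t 46.5 pos [423.8 256.6 249.8] rpy deg [178.87   0.69  82.12] q [ 27.   2. 110.  -1.  68.  35.] F [-0.2 -0.4  0.4] w 1.004
```

View pics/s35.png

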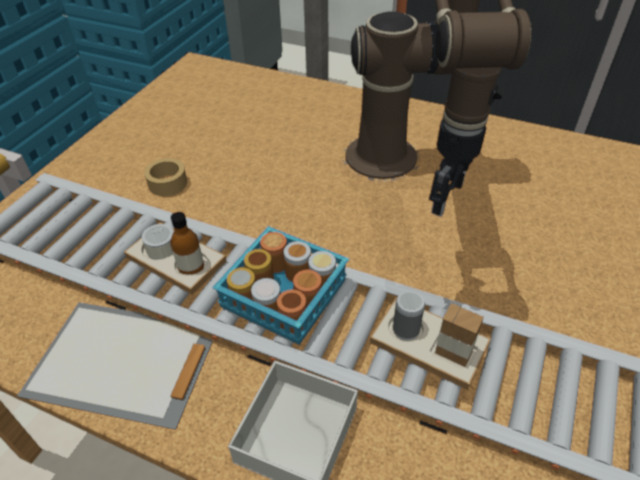

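View pics/t35.png

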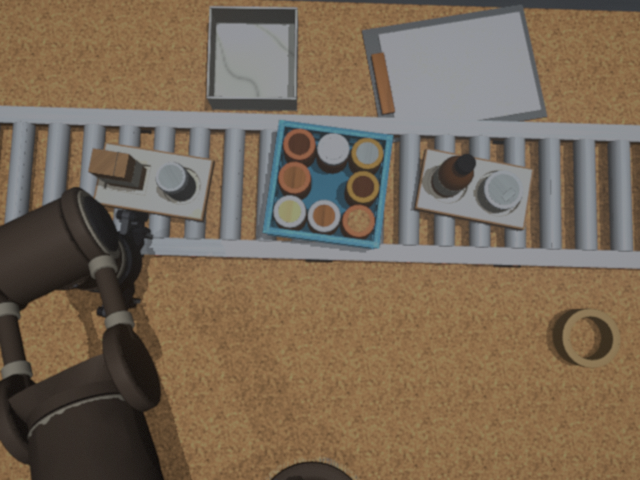

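```bash
python3 -c "
from bench import ctrl
print(ctrl.close_job())"
```

```text
the job is handed in; nothing more can be done
None
```

The job is handed in at about 46.5 s. The bottle, tin, carton and can were placed in that order, each upright in its own pocket. The robot ended clear of everything, with the gripper open.

| Piece | Top height measured by the top camera (mm) | Height expected when fully seated (mm) |
|---|---|---|
| Bottle | 203.9 | about 204 |
| Tin | 102.3 | about 102.5 |
| Carton | 164.2 | about 164 |
| Can | 144.2 | about 144 |

- **Final views:** the last scene and top pictures show all four pieces upright. The eight jars are still standing in the crate.
- **Forces:** the highest force I read was about 19 N, while the jaws closed on the carton. Contact when setting pieces down stayed below about 14 N. I read forces only between moves, so a brief peak could have been missed.
- **Camera disagreement:** the top and wrist cameras differed by about 2 mm, so I averaged them. For the carton and the can I corrected against the pocket edges in the wrist picture.
- **Tool tilt:** the tool drifted out of vertical during moves, by up to about 7° while carrying the tin. I brought it back to within about 2–3° of its tilt at pick-up before setting each piece down.
- **Contact heights:** the tin and the carton touched down about 1 mm above the calculated height. The final heights show they settled fully.

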